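# Stack angle brackets head to tail on the bench balance

### The arm

A 6-joint arm with a two-finger parallel gripper is mounted at the origin on the work surface. World frame = base frame: x ahead of the robot, y to its left, z up, the work surface at z = 0. Lengths are in m, angles in rad, forces in N, time in s.
With the tool pointing down it reaches from about 0.35 to 0.725 m from the base axis. Payload 4.3 kg.
Tool frame: the origin (TCP) lies on the centre line of the jaws, within the pads' length; the fingertips stand 8 mm ahead of it and the grasp point (between the pads) lies 11 mm behind it; z points along the fingers, y is the line along which they close (so a half turn about z gives the same grasp; the last joint's range is limited). The gripper opens to 85 mm and grips with 20 to 120 N. Pads are 22 mm wide; open, the fingers measure 114 mm over their backs; the gripper's body (76 mm by 85 mm) begins 54 mm behind the grasp point. The pads swing forward as they close: fully open they stand 13 mm farther back than shut.
Start: joints at [-1.378, 0.377, 0.081, 1.274, 0, 1.46], TCP at [0.171, -0.549, 0.239] pointing down, gripper open.
Joint ranges: [-2.72, 2.72], [-0.84, 1.66], [-1.02, 1.22], [-1.77, 2.12], [-1.37, 1.28], [-3.14, 3.14]. Speed limits (rad/s): [2.57, 2.57, 3.14, 3.14, 3.14, 3.14].

### API

Orientations are given as a unit quaternion [x, y, z, w].
In Python, from cell import state, grab_frame, get_calibration, hand_in gives the robot as it stands.
- The arm moves only by the tool move_arm, never from a script. Its argument "deltas" is one flat list of numbers, 6 for each row, row after row: the shift along the tool's x, y, z in cm, then the turn, a rotation vector about the tool's x, y, z in degrees. In form: [x, y, z, ax, ay, az, x, y, z, ax, ay, az, ...]. A call has 1 to 5 rows; each row is the pose to reach, as a shift and turn from the pose commanded when the call began, along the tool's axes at that moment; what a row does not reach only later rows make up. A row lasts 1/8 s, in which the tool goes at most 62.5 mm and 10.7 degrees, less where a joint would pass 70% of its speed; a pose out of reach is approached as far as the arm can. A call with a gripper value outside its range is refused whole. "jaw" is the opening, from 0 (shut) to 1 (fully open), set as the call begins (left out, the last holds). The fingers move at their own pace and stop on an object; the grip force is fixed at half the most. Time passes only in rows, so rows that repeat a pose let the fingers close. It gives the time, the measured TCP pose, the force, the opening and the grip force at its end, in the units of the state.
- state(): the state, without advancing time (a new reading comes with each control period).
- grab_frame(name): name is "side" or "top"; returns the picture (384x512x3 uint8, red, green, blue); there is no depth.
- get_calibration(name): a dict with "fx", "fy", "cx", "cy" (pixels), "extrinsics" (4x4, takes a point from camera to world coordinates). Camera axes: x right, y down, z forward; pixel columns grow to the right and rows downward; lengths in m; the calibration is good to about 2 mm. A picture is of the moment at which its call begins. get_calibration takes no time and is no camera call.
- hand_in(): hands the job in; it is judged then, once.
The state is a dict: "t": time; "joint_pos": joint angles; "qvel": joint speeds; "joint_torque": joint torques, N m; "ee_pos": TCP position; "tool_rot": TCP orientation; "wrist_force": force on the tool from outside, world axes, zero at the start; "wrist_torque": the same for the moment, N m; "grip_width": finger opening in m; "gripper_force": force on a finger pad.
Only numpy, scipy, OpenCV 4.12 (cv2) and the standard library are available. Lean on these libraries where they do the work, as an engineer would, in place of code of your own. Each camera call takes 0.05 s, during which the arm holds its last target. There are 200 camera calls.

### The job

Pile the angle brackets on the balance for weighing: level the one that stands like a tent and set it wall down over the bracket screwed to the pan, so that the two close into a box. Then put the flat-lying bracket on top, wall up, with its wall above the lowest bracket's wall. The pan gives softly at first, so before letting go of each one press it down until the pan bears firmly, with about 14 N, never to its overload stop; keep ends and sides flush and leave the other things alone.

Things in the scene. Friction and masses are not known exactly. Their poses are not given: they have to be found in the camera images.
- base_bracket: Aluminium L angle, 10 mm thick, 40 wide, about 150 g: 90 mm plate, wall at one end, 56 mm overall. Screwed to the pan, wall up and towards the robot; moves only with the pan. Origin: centre of the plate's underside; z up, x along the plate from the wall (x -45 to -35, top at z 56) to the free end (x 45), y across the width. The tent bracket's origin belongs 66 mm above it, axes parallel.
- tent_bracket: Aluminium L angle, 10 mm thick, 40 wide, about 150 g: 90 mm plate, wall at one end, 56 mm overall. Stands on the bench on its two free edges, plate sloping 30 degrees down towards the robot, open below. Origin: centre of the plate's outer (upper) face; z its outward normal (vertical once level), x from the free end (-45) to the wall (35 to 45), which runs to z -56. Centre of mass x 13, z -14.
- flat_bracket: Aluminium L angle, 10 mm thick, 40 wide, about 150 g: 90 mm plate, wall at one end, 56 mm overall. Lies on the bench, wall up and towards the robot. Origin: centre of the plate's underside; z up, x from the wall (-45 to -35) to the free end. Stacked, its origin coincides with the tent bracket's, axes parallel. Centre of mass x -13, z 14.
- scale: Grey bench balance, fixed, 170 x 160 mm, body 36 mm high, steel pan 124 x 90 mm about 60 mm up (differs). The pan sits on a friction-held soft-landing plunger: pressed with 5 to 8 N it sinks, 2 to 12 mm and unknown beforehand, then bears firmly on the load cell. Origin: centre of its underside; x away from the robot, towards the display.
- cell (a joint): How far the load cell under the pan is pressed, in m: 12 N per mm, carried weight included; overload stop at 0.0025 (30 N in all).
- base_wall (a point): Middle of the end face of the base bracket's wall, at (-40, 0, 56) mm in that bracket's frame.
- tent_foot (a point): Middle of the end face of the tent bracket's wall, at (40, 0, -56) mm in that bracket's frame.
- flat_wall (a point): Middle of the end face of the flat bracket's wall, at (-40, 0, 56) mm in that bracket's frame.
- multimeter: Bystander: grey multimeter lying flat, 90 x 190 x 50 mm, beyond the balance. Origin: centre of its underside.
- driver_case: Bystander: open case of small screwdrivers, 130 x 110 x 30 mm. Origin: centre of its underside.
- screw_jar: Bystander: jar, 48 mm diameter, 55 mm high, between robot and balance. Origin: centre of its underside.
- board: Bystander: green circuit board, 60 x 80 mm, about 20 mm high. Origin: centre of its underside.
There are look-alikes about, which are no part of the job. Of the things that look like the scale, the smaller one is meant.

How it is judged:
By the outcome, as a careful person would: the job done as asked, in the order asked, and still so for the second after the job is handed in, with the robot touching nothing.
It also fails if it takes over 64 s, if anything falls off the work surface, if the arm or the gripper's body presses on something with over 40 N, if the wrist force passes 120 N, or if a joint passes its speed limit or range.

## Working session

There is one attempt and no reset: what is moved stays moved. The work goes in short steps, Python scripts to look and compute and a tool call to move; the robot and the scene stay as the last step left them, time stands still between calls to the robot, and variables do not carry over. Pictures are saved under pics/ and viewed, at most 10 in all, crops included, and the job is handed in when it is done.

Besides the shell and the picture viewer there is one more tool, called after "Emit:" as name(argument=value, ...), one argument or row to a line, values as JSON. move_arm: Moves the arm, as the interface text tells. Its arguments: {"type":"object","properties":{"deltas":{"type":"array","items":{"type":"number"}},"jaw":{"type":"number"}},"required":["deltas"]}

```bash
ls; mkdir -p pics
python3 - <<'E'
from cell import *
import cv2,numpy as np
for n in("top","side"):
    f=grab_frame(n); cv2.imwrite(f"pics/{n}0.png",cv2.resize(f[:,:,::-1],(800,600),interpolation=cv2.INTER_CUBIC)); np.save(f"pics/{n}0.npy",f)
    c=get_calibration(n); print(n,{k:np.round(v,4).tolist() if k=="extrinsics" else v for k,v in c.items()})
print(state())
E
```

```text
pics
top {'fx': 443.8465070331098, 'fy': 443.8465070331098, 'cx': 253.785716702765, 'cy': 197.65475836259253, 'extrinsics': [[-0.1258, -0.9687, 0.2142, 0.3091], [-0.992, 0.1241, -0.0214, 0.0139], [-0.0058, -0.2152, -0.9766, 1.2274], [0.0, 0.0, 0.0, 1.0]]}
side {'fx': 397.06871715400166, 'fy': 397.06871715400166, 'cx': 259.31930756587656, 'cy': 187.21862393048042, 'extrinsics': [[0.9888, -0.1198, 0.0887, 0.4709], [-0.1488, -0.7527, 0.6414, -0.6216], [-0.0101, -0.6474, -0.7621, 0.8392], [0.0, 0.0, 0.0, 1.0]]}
{'t': 0.1, 'joint_pos': array([-1.37829956e+00,  3.78017361e-01,  7.97919444e-02,  1.27440426e+00,
        3.41413082e-06,  1.46053328e+00]), 'qvel': array([-7.10729282e-05, -2.10403867e-03,  3.99915350e-03, -1.89564890e-03,
       -4.74857435e-04, -7.07764191e-04]), 'joint_torque': array([ 1.32726946e-03, -4.64694393e+01,  2.70582050e+01,  1.20446386e-02,
       -1.60465806e-04, -1.06923349e-05]), 'ee_pos': array([ 0.17135849, -0.54828464,  0.23845124]), 'tool_rot': array([ 9.88563511e-01,  1.50802333e-01, -3.59744632e-05, -9.15968166e-04]), 'wrist_force': array([ 0.08443118, -0.28261067, -0.75304652]), 'wrist_torque': array([ 0.00817972, -0.03654419,  0.02902942]), 'gripper_force': 0.0, 'grip_width': 0.08530605124600658}
```

View pics/top0.png

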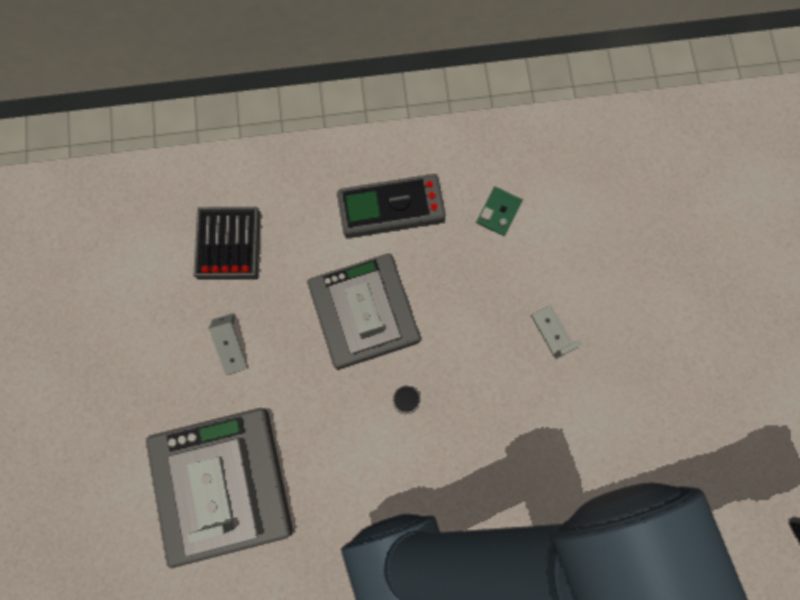

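View pics/side0.png

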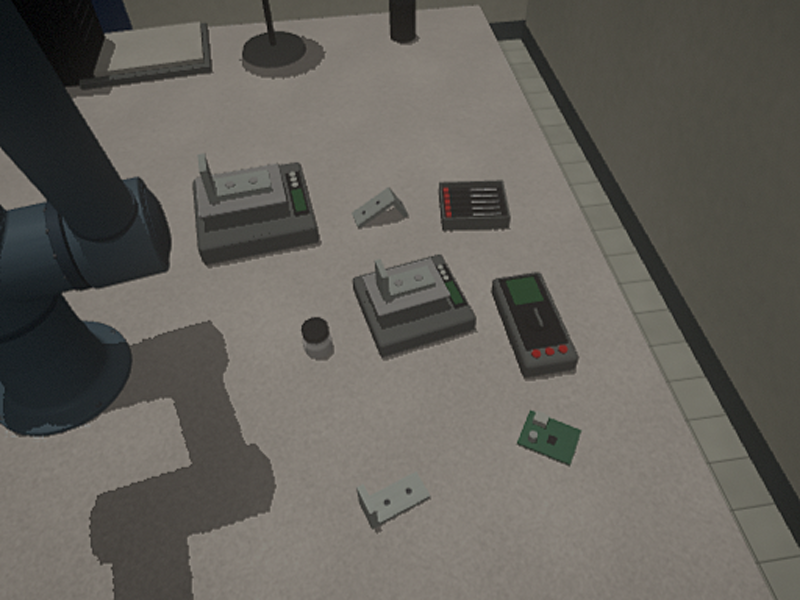

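The top view shows two balances, at (363,310) and (220,485). The one at (363,310) is smaller, lies near the multimeter and has the jar on its robot side, so it is the one meant. The tent bracket is at (228,345) and the flat one at (555,332). I'll check them in one enlarged crop montage.

Run:
```python
import cv2,numpy as np
t=np.load("pics/top0.npy");s=np.load("pics/side0.npy")
def c(f,u,v,w=64,h=72): 
    u=int(u/1.5625);v=int(v/1.5625)
    return cv2.resize(f[v-h//2:v+h//2,u-w//2:u+w//2,::-1],(266,300),interpolation=cv2.INTER_NEAREST)
m=np.vstack([np.hstack([c(t,365,310),c(t,228,345,32,36),c(t,555,332,32,36)]),np.hstack([c(s,415,300,86,96),c(s,380,208,48,54),c(s,394,502,64,72)])])
cv2.imwrite("pics/m1.png",m)
```

```text
(no output)
```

View pics/m1.png

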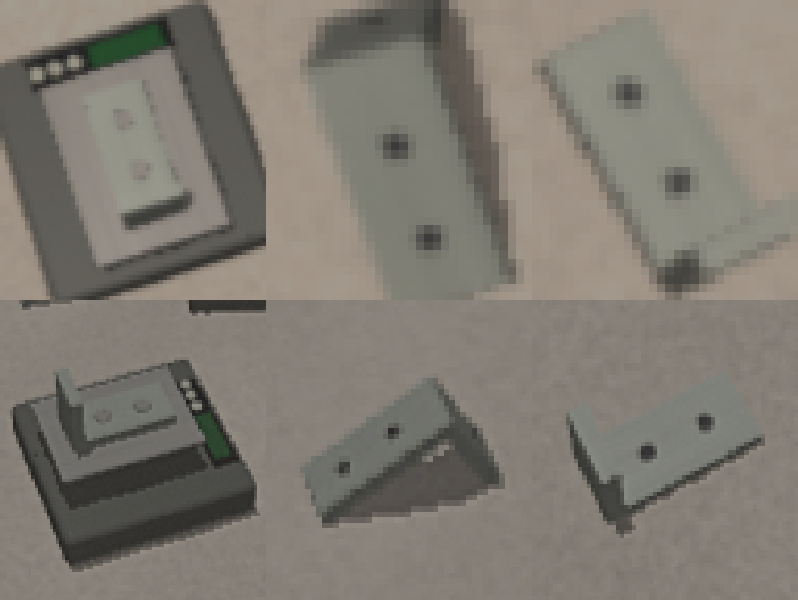

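Confirmed: the smaller balance carries the screwed base bracket with its wall towards the robot. The tent and flat brackets show two dark holes each in both views. Next I measure.

```bash
cat > h.py <<'E'
import cv2,numpy as np
from cell import *
C={n:get_calibration(n) for n in("top","side")}
def ray(n,p):
    c=C[n];d=np.array([(p[0]-c["cx"])/c["fx"],(p[1]-c["cy"])/c["fy"],1.]);E=np.array(c["extrinsics"])
    return E[:3,3],E[:3,:3]@d
def onz(n,p,z):
    o,d=ray(n,p);return o+d*(z-o[2])/d[2]
def proj(n,P):
    c=C[n];E=np.array(c["extrinsics"]);q=E[:3,:3].T@(np.array(P)-E[:3,3]);return np.array([c["fx"]*q[0]/q[2]+c["cx"],c["fy"]*q[1]/q[2]+c["cy"]])
def tri(p,q):
    (a,d),(b,e)=ray("top",p),ray("side",q)
    s=np.linalg.lstsq(np.stack([d,-e],1),b-a,rcond=None)[0];P=a+s[0]*d;Q=b+s[1]*e
    return (P+Q)/2,np.linalg.norm(P-Q)
def hole(f,p,r=3):  # dark-blob centroid near p
    g=f.mean(2);u,v=np.round(p).astype(int);w=g[v-r:v+r+1,u-r:u+r+1]
    k=np.clip(np.median(w)-8-w,0,None);Y,X=np.mgrid[v-r:v+r+1,u-r:u+r+1];return np.array([(k*X).sum(),(k*Y).sum()])/k.sum()
def quad(f,box,fun,thr):
    u0,v0,u1,v1=box;m=(fun(cv2.resize(f[v0:v1,u0:u1],None,fx=8,fy=8,interpolation=cv2.INTER_CUBIC).astype(float))>thr).astype(np.uint8)
    m=cv2.morphologyEx(cv2.morphologyEx(m,cv2.MORPH_CLOSE,np.ones((25,25))),cv2.MORPH_OPEN,np.ones((15,15)))
    c=max(cv2.findContours(m,0,2)[0],key=cv2.contourArea)
    a=cv2.approxPolyDP(c,16,True)[:,0]
    return (a+.5)/8-.5+np.array([u0,v0]),m
E
python3 - <<'E'
from h import *
np.set_printoptions(precision=4,suppress=True)
t=np.load("pics/top0.npy");s=np.load("pics/side0.npy")
gr=lambda f:f[...,1]-f[...,0]
for n,f,pts in(("tentplate",t,[(145,224),(150,212)]),("tentwall",t,[(142,205)]),("flat",t,[(352,208)]),("bench",t,[(120,210),(330,215)]),("pan",t,[(225,215),(250,200)]),("base",t,[(231,195)]),("sbase",s,[(270,180)]),("span",s,[(250,190)]),("sflat",s,[(255,315)]),("sben",s,[(300,330)]),("stent",s,[(236,135)])):
    print(n,[f[v,u].tolist() for u,v in pts])
H={"tent":((144,219),(148,230)),"flat":((350.5,205.5),(356.5,216.5))}
S={"tent":((233,136),(242,130)),"flat":((248,321),(261.5,314))}
for k in H:
    for a,b in zip(H[k],S[k][::-1] if k=="tent" else S[k][::-1]):
        p,q=hole(t,a),hole(s,b);print(k,p,q,*tri(p,q))
for nm,f,b in(("tent",t,(128,197,168,245)),("flat",t,(334,190,376,232)),("base",t,(215,175,250,222))):
    q,m=quad(f,b,gr,2.5);print(nm,q.tolist());cv2.imwrite(f"pics/mask_{nm}.png",m*255)
ims=[cv2.resize(cv2.imread(f"pics/mask_{n}.png"),(260,300)) for n in("tent","flat","base")]
cv2.imwrite("pics/masks.png",np.hstack(ims))
E
```

```text
tentplate [[125, 125, 115], [90, 88, 81]]
tentwall [[80, 80, 74]]
flat [[140, 140, 129]]
bench [[162, 151, 138], [156, 144, 131]]
pan [[147, 141, 134], [131, 125, 119]]
base [[147, 147, 135]]
sbase [[117, 119, 112]]
span [[66, 67, 62]]
sflat [[124, 126, 119]]
sben [[135, 129, 121]]
stent [[111, 113, 106]]
tent [144.0534 219.0032] [242.2072 130.1841] [0.5489 0.2926 0.0309] 0.002920594151890643
tent [148.1085 230.1062] [232.764  136.0016] [0.519  0.287  0.0168] 0.0038327285353312547
flat [350.0312 204.6229] [261.0515 313.7799] [ 0.5201 -0.2777  0.0094] 0.004386585775459688
flat [356.1262 215.3795] [247.1964 320.9943] [ 0.4881 -0.2891  0.0098] 0.0036941727366622498Traceback (most recent call last):
  File "<stdin>", line 13, in <module>
  File "h.py", line 21, in quad
    c=max(cv2.findContours(m,0,2)[0],key=cv2.contourArea)
ValueError: max() iterable argument is empty
```

Run:
```python
from h import *
np.set_printoptions(precision=4,suppress=True)
t=np.load("pics/top0.npy");s=np.load("pics/side0.npy")
def F(lo,k):
    def f(a): a=cv2.GaussianBlur(a,(9,9),0); return np.where((a.mean(2)>lo),(a[...,1]-a[...,0])/a.mean(2),-1)-k
    return f
ims=[]
for nm,f,b,lo,k in(("tent",t,(128,197,168,245),105,-.035),("flat",t,(334,190,376,232),90,-.04),("base",t,(215,175,250,222),115,-.022),
  ("stent",s,(220,115,265,150),90,-.02),("sflat",s,(224,296,280,342),95,-.022),("sbase",s,(236,164,286,194),95,-.008)):
    q,m=quad(f,b,F(lo,k),0);print(nm,q.round(1).tolist())
    e=cv2.resize(f[b[1]:b[3],b[0]:b[2],::-1],None,fx=8,fy=8,interpolation=cv2.INTER_NEAREST);
    for a in q: cv2.circle(e,tuple(int(x) for x in ((a+.5-np.array(b[:2]))*8)),4,(0,0,255),-1)
    e[cv2.morphologyEx(m,cv2.MORPH_GRADIENT,np.ones((3,3)))>0]=(0,255,255)
    ims.append(cv2.resize(e,(266,300)))
cv2.imwrite("pics/masks.png",np.vstack([np.hstack(ims[:3]),np.hstack(ims[3:])]))
```

```text
tent [[133.7, 209.1], [143.8, 238.8], [156.7, 235.6], [147.2, 206.9]]
flat [[340.4, 200.4], [353.1, 225.6], [360.3, 226.4], [371.2, 220.3], [370.6, 217.7], [365.2, 217.7], [352.6, 195.4]]
base [[234.6, 180.6], [220.9, 184.7], [229.4, 212.3], [243.8, 208.2]]
stent [[248.8, 119.8], [224.9, 135.4], [227.6, 143.2], [250.4, 131.6], [253.2, 125.1]]
sflat [[274.4, 315.4], [266.6, 301.8], [235.3, 315.3], [232.4, 309.7], [228.1, 311.2], [234.4, 327.9], [240.7, 327.9], [241.9, 333.4]]
sbase [[240.2, 165.9], [243.9, 176.7], [248.4, 177.3], [249.6, 187.9], [278.2, 181.1], [272.8, 166.8], [268.7, 166.8], [268.6, 170.4], [247.7, 175.2], [243.4, 166.1]]
```

View pics/masks.png

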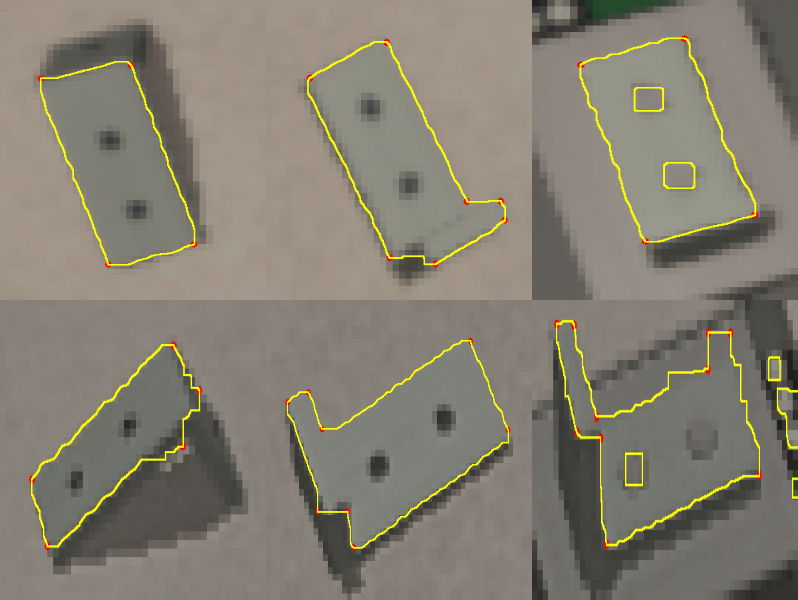

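The masks trace the plates well: four tent corners, the flat bracket's far corners, and the base plate's far corners and wall edge in the top view. Next, poses by ray casting.

Run:
```python
from h import *
np.set_printoptions(precision=4,suppress=True)
def yaw(d): return round(np.degrees(np.arctan2(d[1],d[0])),1)
# tent
A=[onz("top",p,.0537) for p in((133.7,209.1),(147.2,206.9))];B=[onz("top",p,.00866) for p in((143.8,238.8),(156.7,235.6))]
a,b=np.mean(A,0),np.mean(B,0);print("tent top apex",a,"free",b,"len",np.linalg.norm(a-b),"w",np.linalg.norm(A[0]-A[1]),np.linalg.norm(B[0]-B[1]),"yaw",yaw(a-b),"mid",(a+b)/2)
for p,z,n in(((248.8,119.8),.0537,"apex y+"),((224.9,135.4),.00866,"free y+"),((227.6,143.2),.00866,"free y-")): print(" side",n,onz("side",p,z))
print(" top  apex+",A[0],"free+",B[0],"free-",B[1])
h=[tri((144.05,219),(242.2,130.18))[0],tri((148.1,230.1),(232.76,136))[0]]
print(" hole yaw",yaw(h[0]-h[1]))
# flat
for n,q in(("top",((340.4,200.4),(352.6,195.4))),("side",((266.6,301.8),(274.4,315.4)))):
    Q=[onz(n,p,.010) for p in q];print("flat",n,"far",*Q,"mid",np.mean(Q,0),"w",np.linalg.norm(Q[0]-Q[1]))
for n,q in(("top",((350.03,204.62),(356.13,215.38))),("side",((261.05,313.78),(247.2,321)))):
    Q=[onz(n,p,.009) for p in q];print(" holes",n,*Q,"yaw",yaw(Q[0]-Q[1]),"d",np.linalg.norm(Q[0]-Q[1]))
# base
for p,q in(((229.9,190.05),(267.35,177.6)),((234.2,202),(254.6,180.35)),((234.6,180.6),(278.2,181.1))): print("base tri",*tri(p,q))
print(" walltop far-y (top,side)",tri((229.4,212.3),(240.2,165.9)))
```

```text
tent top apex [0.5771 0.295  0.0537] free [0.5019 0.2847 0.0087] len 0.08827474069906317 w 0.036643575394459144 0.03631989922640749 yaw 7.8 mid [0.5395 0.2899 0.0312]
 side apex y+ [0.5708 0.3099 0.0537]
 side free y+ [0.4938 0.3019 0.0087]
 side free y- [0.4987 0.2657 0.0087]
 top  apex+ [0.5764 0.3133 0.0537] free+ [0.4997 0.3028 0.0087] free- [0.504  0.2667 0.0087]
 hole yaw 10.6
flat top far [ 0.5375 -0.2526  0.01  ] [ 0.5473 -0.2889  0.01  ] mid [ 0.5424 -0.2708  0.01  ] w 0.03764998169024305
flat side far [ 0.5341 -0.2534  0.01  ] [ 0.5457 -0.2864  0.01  ] mid [ 0.5399 -0.2699  0.01  ] w 0.03496532488669332
 holes top [ 0.5224 -0.2775  0.009 ] [ 0.4901 -0.289   0.009 ] yaw 19.7 d 0.03429104592731198
 holes side [ 0.518 -0.278  0.009] [ 0.4863 -0.2892  0.009 ] yaw 19.5 d 0.033540868220996604
base tri [0.5873 0.0488 0.0778] 0.005118450698857577
base tri [0.553  0.0411 0.0817] 0.004652894915236015
base tri [0.6124 0.0335 0.0766] 0.004054866104018088
 walltop far-y (top,side) (array([0.5193, 0.0552, 0.1257]), np.float64(0.0034615277129965826))
```

```bash
cat > g.py <<'E'
import sys,numpy as np
from cell import state
from scipy.spatial.transform import Rotation as R
def go(p,yaw,tilt=0,verb=True):
    s=state();T=R.from_quat(s["tool_rot"])
    W=R.from_euler("z",yaw,degrees=True)*R.from_euler("x",180,degrees=True)*R.from_euler("y",tilt,degrees=True)
    d=T.inv().apply(np.array(p)-s["ee_pos"])*100;r=(T.inv()*W).as_rotvec(degrees=True)
    print("deltas",d.round(2),r.round(1),"rows",round(np.linalg.norm(d)/6.25,1),round(np.linalg.norm(r)/10.7,1))
if __name__=="__main__":
    a=list(map(float,sys.argv[1:]));go(a[:3],a[3],a[4] if len(a)>4 else 0)
E
python3 g.py .45 0.0 .26 10; python3 g.py .515 .287 .1 8 30
```

```text
deltas [ 42.94 -44.03  -2.07] [-0.1 -0.   7.3] rows 9.8 0.7
deltas [ 57.7  -69.46  13.98] [-2.5 29.9  9.1] rows 14.6 2.9
```

Emit:
move_arm(
  deltas=[43,-44,-2,0,0,7,43,-44,-2,0,0,7,43,-44,-2,0,0,7,43,-44,-2,0,0,7,43,-44,-2,0,0,7],
  jaw=1,
)

```text
t: 0.72
ee_pos: [0.3136, -0.2685, 0.2492]
tool_rot: [0.996, 0.09, 0.0, -0.0]
wrist_force: [1.0, -0.3, 0.4]
grip_width: 0.085
gripper_force: 0.0
```

```bash
python3 g.py .45 0.0 .26 10; python3 g.py .515 .287 .1 8 30
```

```text
deltas [ 18.23 -23.98  -1.07] [-0.  -0.   0.3] rows 4.8 0.0
deltas [ 29.76 -51.05  14.94] [-0.6 30.   2.3] rows 9.8 2.8
```

Emit:
move_arm(
  deltas=[20,-35,2,0,10,2,25,-45,7,0,20,2,29.8,-51,14.9,-0.6,30,2.3,29.8,-51,14.9,-0.6,30,2.3,29.8,-51,14.9,-0.6,30,2.3],
)

```text
t: 1.35
ee_pos: [0.4129, 0.0103, 0.1853]
tool_rot: [0.964, 0.066, 0.258, -0.017]
wrist_force: [1.5, -0.9, 1.6]
grip_width: 0.0856
gripper_force: 0.0
```

```bash
python3 g.py .515 .287 .1 8 30
```

```text
deltas [  7.75 -26.02  14.31] [ 0.1 -0.  -0.1] rows 4.9 0.0
```

Emit:
move_arm(
  deltas=[2,-8,3,0,0,0,4,-16,6,0,0,0,6,-22,9,0,0,0,7.8,-26,13,0,0,0,7.8,-26,14.3,0,0,0],
)

```text
t: 1.98
ee_pos: [0.5157, 0.178, 0.117]
tool_rot: [0.96, 0.104, 0.257, -0.03]
wrist_force: [0.1, 0.2, -0.1]
grip_width: 0.0854
gripper_force: 0.0
```

```bash
python3 g.py .550 .292 .0204 8 30
```

```text
deltas [  0.19 -10.35  11.3 ] [-2.4  0.1  3.7] rows 2.5 0.4
```

Emit:
move_arm(
  deltas=[0.2,-10.3,3,-2.4,0,3.7,0.2,-10.3,4,-2.4,0,3.7,0.2,-10.3,4,-2.4,0,3.7,0.2,-10.3,4,-2.4,0,3.7],
)

```text
t: 2.48
ee_pos: [0.5347, 0.192, 0.0851]
tool_rot: [0.96, 0.112, 0.256, -0.031]
wrist_force: [-1.0, -0.3, -0.0]
grip_width: 0.0853
gripper_force: 0.0
```

```bash
python3 g.py .550 .292 .0204 8 30; python3 -c "
from h import *
a=grab_frame('top')[:,:,::-1];b=grab_frame('side')[:,:,::-1]
p=proj('top',(.55,.29,.05)).astype(int);q=proj('side',(.55,.29,.05)).astype(int);print(p,q)
f=lambda i,p:cv2.resize(i[p[1]-45:p[1]+45,p[0]-60:p[0]+60],(400,300),interpolation=cv2.INTER_NEAREST)
cv2.imwrite('pics/g1.png',np.hstack([f(a,p),f(b,q)]))"
```

```text
deltas [ 0.06 -9.35  7.53] [-2.8  0.1  4.6] rows 1.9 0.5
[143 217] [242 125]
```

View pics/g1.png

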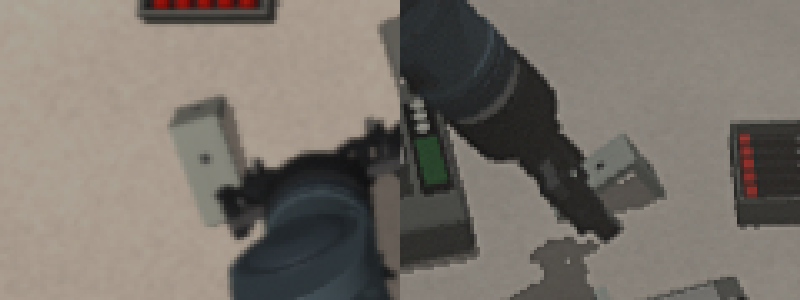

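The image shows the gripper stalled right of the tent, around (270,180) in the left crop. It looks like a joint limit or a reach limit, so I check the joints.

```bash
python3 -c "
from cell import *;s=state();print(s['joint_pos'].round(3),s['qvel'].round(3),s['ee_pos'],s['wrist_force'])"
```

```text
[ 2.310e-01  1.540e-01 -8.480e-01  4.600e-02  3.000e-03  3.141e+00] [-0.002 -0.011  0.002  0.005 -0.001  0.   ] [0.53495477 0.19205267 0.08561259] [ 0.46405006  0.30216336 -1.08434581]
```

Emit:
move_arm(
  deltas=[0,0,-3,0,0,-10,0,0,-5,0,0,-20,0,0,-5,0,0,-30,0,0,-5,0,0,-40,0,0,-5,0,0,-50],
)

```text
t: 3.2
ee_pos: [0.5108, 0.1861, 0.1296]
tool_rot: [0.821, 0.51, 0.246, 0.081]
wrist_force: [-0.0, -0.3, -0.0]
grip_width: 0.0857
gripper_force: 0.0
```

Emit:
move_arm(
  deltas=[0,0,0,0,0,-10.5,0,0,0,0,0,-21,0,0,0,0,0,-31.5,0,0,0,0,0,-42,0,0,0,0,0,-52.5],
)

```text
t: 3.82
ee_pos: [0.5107, 0.1861, 0.1294]
tool_rot: [0.51, 0.82, 0.185, 0.181]
wrist_force: [0.8, 0.2, -0.7]
grip_width: 0.0854
gripper_force: 0.0
```

Emit:
move_arm(
  deltas=[0,0,0,0,0,-10.5,0,0,0,0,0,-21,0,0,0,0,0,-31.5,0,0,0,0,0,-42,0,0,0,0,0,-52.5],
)

```text
t: 4.45
ee_pos: [0.5107, 0.1861, 0.1294]
tool_rot: [0.095, 0.961, 0.085, 0.244]
wrist_force: [0.3, 0.2, 0.0]
grip_width: 0.0856
gripper_force: 0.0
```

```bash
python3 g.py .515 .287 .081 188 -30;python3 g.py .550 .292 .0204 188 -30
```

```text
deltas [4.09 8.8  5.59] [  2.8  -0.6 -20.1] rows 1.8 1.9
deltas [ 3.93  8.5  12.6 ] [  2.8  -0.6 -20.1] rows 2.5 1.9
```

Emit:
move_arm(
  deltas=[2,5,1,1,0,-10,4,8.7,2,2.8,-0.6,-20,4,8.7,4,2.8,-0.6,-20,4,8.7,5.6,2.8,-0.6,-20,4,8.7,5.6,2.8,-0.6,-20],
)

```text
t: 5.08
ee_pos: [0.5156, 0.2858, 0.0801]
tool_rot: [-0.064, 0.964, 0.018, 0.257]
wrist_force: [-1.0, 0.6, -0.6]
grip_width: 0.0851
gripper_force: 0.0
```

```bash
python3 g.py .550 .292 .0204 188 -30; python3 -c "
from h import *
a=grab_frame('top')[:,:,::-1];b=grab_frame('side')[:,:,::-1]
p=proj('top',(.55,.29,.05)).astype(int);q=proj('side',(.55,.29,.05)).astype(int);print(p,q)
f=lambda i,p:cv2.resize(i[p[1]-45:p[1]+45,p[0]-60:p[0]+60],(400,300),interpolation=cv2.INTER_NEAREST)
cv2.imwrite('pics/g2.png',np.hstack([f(a,p),f(b,q)]))"
```

```text
deltas [-0.06  0.14  6.91] [-0.1 -0.2 -0.4] rows 1.1 0.0
[143 217] [242 125]
```

View pics/g2.png

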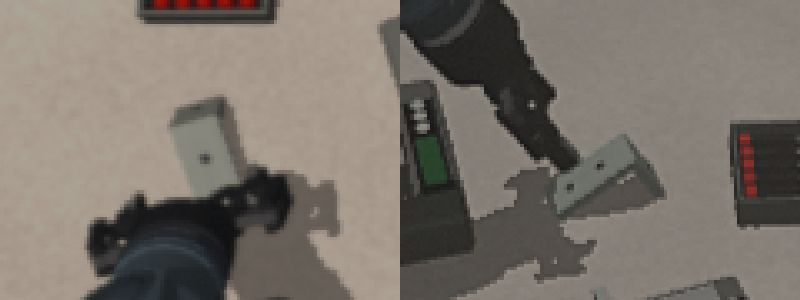

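Emit:
move_arm(
  deltas=[0,0.1,2.3,0,0,0,0,0.1,4.6,0,0,0,-0.1,0.1,6,0,0,0,-0.1,0.1,6.9,0,0,0,-0.1,0.1,6.9,0,0,0],
)

```text
t: 5.8
ee_pos: [0.5509, 0.2917, 0.0212]
tool_rot: [-0.064, 0.964, 0.018, 0.257]
wrist_force: [0.4, 0.1, -0.4]
grip_width: 0.0855
gripper_force: 0.0
```

Emit:
move_arm(
  deltas=[0,0,0,0,0,0,0,0,0,0,0,0,0,0,0,0,0,0,0,0,0,0,0,0,0,0,0,0,0,0],
  jaw=0,
)

```text
t: 6.42
ee_pos: [0.5512, 0.2923, 0.0221]
tool_rot: [-0.064, 0.964, 0.019, 0.258]
wrist_force: [-2.8, -0.1, 5.7]
grip_width: 0.0388
gripper_force: 59.7
```

Emit:
move_arm(
  deltas=[-1,0,-1.75,0,0,0,-3,0,-5.2,0,0,0,-6,0,-10.4,0,0,0,-8,0,-13.9,0,0,0,-8,0,-13.9,0,5,0],
)

```text
t: 7.05
ee_pos: [0.5514, 0.2923, 0.1856]
tool_rot: [-0.065, 0.974, 0.017, 0.217]
wrist_force: [0.5, 1.1, -2.8]
grip_width: 0.0392
gripper_force: 60.5
```

```bash
python3 g.py .52 .22 .22 192.6 0; python3 g.py .5605 .043 .175 192.6 0
```

```text
deltas [ 2.22 -6.72 -4.88] [-0.8 25.1 -4.9] rows 1.4 2.4
deltas [  2.61 -24.83  -0.18] [-0.8 25.1 -4.9] rows 4.0 2.4
```

Emit:
move_arm(
  deltas=[1,-4,-4,0,10,-2,2,-9,-5,-0.5,20,-4,2.2,-14,-5,-0.8,25,-5,2.4,-19,-4,-0.8,25,-5,2.5,-22,-3,-0.8,25,-5],
)

```text
t: 7.68
ee_pos: [0.5457, 0.0662, 0.1967]
tool_rot: [-0.109, 0.994, -0.001, -0.002]
wrist_force: [0.1, 0.4, -0.7]
grip_width: 0.0387
gripper_force: 60.7
```

```bash
python3 g.py .5714 .0456 .19 192.6 0
```

```text
deltas [-2.06 -2.57  0.67] [-0.1 -0.2 -0.1] rows 0.5 0.0
```

Emit:
move_arm(
  deltas=[-2.1,-2.6,0.7,0,0,0,-2.1,-2.6,0.7,0,0,0,-2.1,-2.6,0.7,0,0,0],
)

```text
t: 8.05
ee_pos: [0.5708, 0.0481, 0.1902]
tool_rot: [-0.11, 0.994, -0.001, -0.002]
wrist_force: [-0.3, 0.7, -1.4]
grip_width: 0.0385
gripper_force: 60.7
```

```bash
python3 g.py .5714 .0456 .19 192.6 0; python3 -c "
from h import *
a=grab_frame('top');b=grab_frame('side');np.save('pics/top1.npy',a);np.save('pics/side1.npy',b);a=a[:,:,::-1];b=b[:,:,::-1]
p=proj('top',(.57,.045,.12)).astype(int);q=proj('side',(.57,.045,.12)).astype(int);print(p,q)
f=lambda i,p:cv2.resize(i[p[1]-50:p[1]+50,p[0]-33:p[0]+33],(396,600),interpolation=cv2.INTER_NEAREST)
cv2.imwrite('pics/h1.png',np.hstack([f(a,p),f(b,q)]))"
```

```text
deltas [-0.   -0.25  0.02] [-0.1 -0.2  0.1] rows 0.0 0.0
[231 193] [261 167]
```

View pics/h1.png

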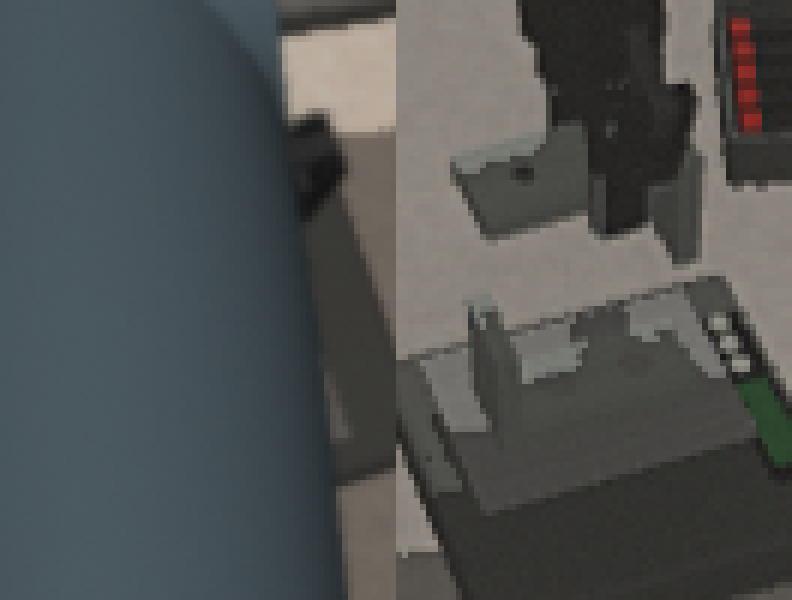

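Run:
```python
from h import *
np.set_printoptions(precision=4,suppress=True)
e=np.array([np.cos(np.radians(12.6)),np.sin(np.radians(12.6))])
for nm,q,z in(("basewall",((240.2,165.9),(243.9,176.7)),.125),("tent",((236.8,143.2),(242.7,155.7)),.206)):
    Q=[onz("side",p,z) for p in q];m=np.mean(Q,0);print(nm,*Q,"mid",m,"along",m[:2]@e,"across",m[:2]@[-e[1],e[0]],"w",np.linalg.norm(Q[0]-Q[1]))
# foot and hints
print("foot near-bottom",onz("side",(228+(685-396)/6-.5,117+262/6-.5),.150), "base near far corner",onz("side",(278.2,181.1),.079))
print("top hole", onz("side",(228+(523-396)/6-.5,117+174/6-.5),.205))
```

```text
basewall [0.5177 0.0553 0.125 ] [0.5223 0.0183 0.125 ] mid [0.52   0.0368 0.125 ] along 0.5154648120316023 across -0.07751485713042233 w 0.03734630781241798
tent [0.5131 0.0515 0.206 ] [0.5216 0.009  0.206 ] mid [0.5174 0.0302 0.206 ] along 0.5114948365860071 across -0.08336079990686399 w 0.043392677980412936
foot near-bottom [0.6029 0.037  0.15  ] base near far corner [0.6099 0.0308 0.079 ]
top hole [0.5393 0.0406 0.205 ]
```

Side view: the tent bracket is level. Its free end runs (452,160)–(487,238), about 4 mm too near the robot relative to the base wall top at (480,300). I move it forward and lower it to just above contact.

Emit:
move_arm(
  deltas=[-0.4,0,0,0,0,0,-0.4,0,2,0,0,0,-0.4,0,4,0,0,0,-0.4,0,5.5,0,0,0,-0.4,0,6,0,0,0],
)

```text
t: 8.78
ee_pos: [0.5746, 0.0489, 0.1299]
tool_rot: [-0.111, 0.994, -0.001, -0.002]
wrist_force: [0.0, -0.4, -2.6]
grip_width: 0.0392
gripper_force: 60.7
```

Emit:
move_arm(
  deltas=[0,0,0,0,0,0,0,0,0,0,0,0],
)

```text
t: 9.02
ee_pos: [0.576, 0.0486, 0.1316]
tool_rot: [-0.11, 0.994, -0.001, -0.0]
wrist_force: [0.6, -0.1, -0.4]
grip_width: 0.0387
gripper_force: 60.7
```

```bash
python3 -c "
from h import *
b=grab_frame('side');np.save('pics/side2.npy',b);b=b[:,:,::-1]
q=proj('side',(.57,.045,.10)).astype(int);print(q)
g=b[q[1]-25:q[1]+25,q[0]-33:q[0]+33]
g=np.clip(g.astype(float)*1.4,0,255).astype(np.uint8)
cv2.imwrite('pics/h2.png',cv2.resize(g,(792,600),interpolation=cv2.INTER_NEAREST))"
```

```text
[261 173]
```

View pics/h2.png

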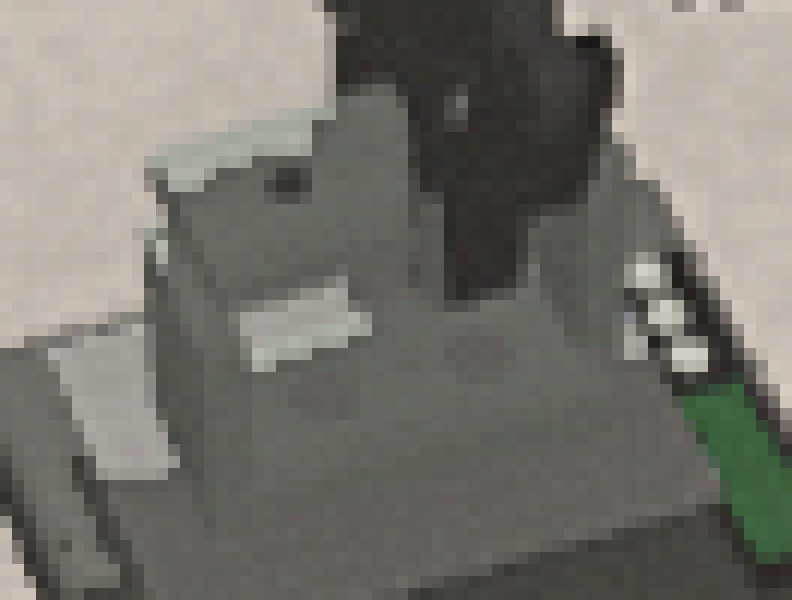

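Emit:
move_arm(
  deltas=[0,0,0.1,0,0,0,0,0,0.2,0,0,0,0,0,0.3,0,0,0,0,0,0.3,0,0,0],
)

```text
t: 9.57
ee_pos: [0.5752, 0.0486, 0.1277]
tool_rot: [-0.11, 0.994, -0.001, -0.001]
wrist_force: [-0.1, 1.1, -1.2]
grip_width: 0.0386
gripper_force: 60.7
```

Emit:
move_arm(
  deltas=[0,0,0.1,0,0,0,0,0,0.2,0,0,0,0,0,0.2,0,0,0],
)

```text
t: 9.95
ee_pos: [0.5752, 0.0486, 0.1257]
tool_rot: [-0.11, 0.994, -0.001, -0.001]
wrist_force: [0.2, 0.3, -1.5]
grip_width: 0.0386
gripper_force: 60.7
```

```bash
python3 g.py .5755 .0465 .13 192.6 0
```

```text
deltas [ 0.02 -0.21 -0.43] [-0.1 -0.1  0.1] rows 0.1 0.0
```

Emit:
move_arm(
  deltas=[0,0,0.1,0,0,0,0,0,0.15,0,0,0,0,0,0.15,0,0,0],
)

```text
t: 10.32
ee_pos: [0.5753, 0.0486, 0.1242]
tool_rot: [-0.11, 0.994, -0.001, -0.001]
wrist_force: [0.3, 0.4, -1.4]
grip_width: 0.0391
gripper_force: 60.7
```

Emit:
move_arm(
  deltas=[0,0,0.1,0,0,0,0,0,0.1,0,0,0,0,0,0.1,0,0,0],
)

```text
t: 10.7
ee_pos: [0.5753, 0.0486, 0.1233]
tool_rot: [-0.11, 0.994, -0.001, -0.001]
wrist_force: [-0.6, -0.6, -1.3]
grip_width: 0.0385
gripper_force: 60.7
```

Emit:
move_arm(
  deltas=[0,0,0.1,0,0,0,0,0,0.1,0,0,0,0,0,0.1,0,0,0],
)

```text
t: 11.08
ee_pos: [0.5753, 0.0486, 0.1223]
tool_rot: [-0.11, 0.994, -0.001, -0.001]
wrist_force: [0.1, -0.1, -1.4]
grip_width: 0.0381
gripper_force: 60.7
```

Emit:
move_arm(
  deltas=[0,0,0.1,0,0,0,0,0,0.1,0,0,0,0,0,0.1,0,0,0],
)

```text
t: 11.45
ee_pos: [0.5753, 0.0486, 0.1213]
tool_rot: [-0.11, 0.994, -0.001, -0.001]
wrist_force: [-0.0, -0.8, -2.2]
grip_width: 0.0391
gripper_force: 60.7
```

Emit:
move_arm(
  deltas=[0,0,0.1,0,0,0,0,0,0.1,0,0,0,0,0,0.1,0,0,0],
)

```text
t: 11.82
ee_pos: [0.5755, 0.0485, 0.1207]
tool_rot: [-0.11, 0.994, -0.001, -0.001]
wrist_force: [-0.2, -0.3, 1.4]
grip_width: 0.0389
gripper_force: 61.1
```

Emit:
move_arm(
  deltas=[0,0,0.1,0,0,0,0,0,0.1,0,0,0,0,0,0.1,0,0,0],
)

```text
t: 12.2
ee_pos: [0.5757, 0.0485, 0.1198]
tool_rot: [-0.11, 0.994, -0.001, -0.0]
wrist_force: [-0.2, 0.3, 5.2]
grip_width: 0.0392
gripper_force: 61.4
```

```bash
python3 -c "
from h import *
b=np.mean([grab_frame('side').astype(float) for _ in range(4)],0);np.save('pics/side3.npy',b);b=b[:,:,::-1]
g=b[157:194,231:281]
g=np.clip((g-40)*2.2,0,255).astype(np.uint8)
cv2.imwrite('pics/h3.png',cv2.resize(g,(800,592),interpolation=cv2.INTER_CUBIC))"
```

```text
(no output)
```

View pics/h3.png

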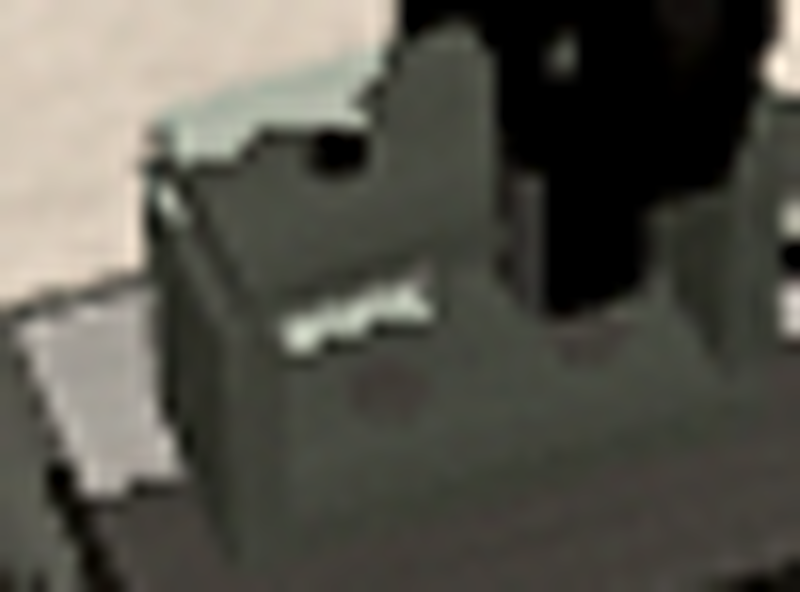

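```bash
python3 -c "
import numpy as np
b=np.load('pics/side3.npy').mean(2).round().astype(int)
print('u',list(range(238,254)))
for v in range(162,194): print(v,b[v,238:254].tolist())
print('vertical cols')
for u in (252,254,256,260): print(u,b[162:194,u].tolist())
a=np.load('pics/side0.npy').mean(2).round().astype(int)
print('orig')
for v in range(164,186): print(v,a[v,238:254].tolist())
"
```

```text
u [238, 239, 240, 241, 242, 243, 244, 245, 246, 247, 248, 249, 250, 251, 252, 253]
162 [134, 132, 130, 130, 131, 129, 126, 121, 121, 118, 117, 117, 117, 118, 119, 105]
163 [134, 134, 132, 128, 123, 122, 117, 117, 118, 120, 121, 121, 121, 122, 119, 83]
164 [131, 132, 119, 112, 119, 118, 119, 120, 121, 112, 112, 114, 114, 112, 116, 113]
165 [133, 130, 95, 91, 124, 122, 122, 122, 107, 64, 65, 67, 62, 44, 52, 56]
166 [134, 127, 102, 86, 119, 114, 115, 108, 66, 70, 71, 70, 55, 34, 34, 42]
167 [132, 113, 67, 58, 80, 66, 67, 68, 70, 71, 72, 72, 57, 44, 47, 54]
168 [132, 131, 84, 84, 56, 69, 71, 72, 73, 72, 72, 74, 74, 69, 69, 75]
169 [133, 129, 76, 120, 67, 65, 74, 74, 73, 73, 73, 73, 74, 75, 75, 74]
170 [135, 128, 55, 88, 87, 60, 73, 74, 74, 73, 74, 73, 73, 73, 72, 72]
171 [135, 132, 55, 62, 72, 61, 67, 75, 74, 73, 74, 72, 73, 72, 72, 70]
172 [134, 134, 72, 59, 73, 68, 62, 74, 73, 73, 73, 72, 71, 71, 71, 71]
173 [130, 125, 69, 60, 68, 75, 64, 65, 73, 72, 71, 71, 71, 69, 68, 66]
174 [88, 81, 69, 59, 61, 74, 69, 62, 72, 71, 70, 69, 66, 65, 64, 64]
175 [95, 101, 90, 59, 59, 68, 75, 66, 65, 69
[... 2927 characters left out ...]
2, 117, 115]
177 [110, 109, 81, 57, 61, 63, 88, 108, 95, 81, 88, 120, 115, 113, 114, 115]
178 [109, 107, 84, 58, 60, 60, 59, 63, 63, 60, 72, 121, 116, 115, 115, 113]
179 [108, 109, 95, 57, 62, 62, 58, 69, 66, 63, 74, 121, 116, 114, 114, 109]
180 [110, 109, 96, 55, 61, 62, 62, 67, 66, 65, 74, 121, 115, 114, 107, 105]
181 [109, 111, 99, 56, 59, 63, 63, 68, 68, 64, 74, 120, 114, 111, 97, 99]
182 [110, 111, 111, 63, 60, 61, 64, 67, 66, 65, 75, 119, 115, 114, 111, 84]
183 [111, 111, 112, 89, 57, 62, 63, 67, 68, 64, 74, 117, 116, 116, 117, 114]
184 [108, 110, 111, 108, 54, 60, 60, 68, 66, 66, 72, 109, 117, 115, 115, 116]
185 [109, 109, 110, 108, 75, 57, 61, 64, 68, 64, 72, 111, 119, 115, 114, 115]
```

Numerically (rows 171–176), a strip of wall top about 1.5 px wide (3 mm) shows in front of the tent's end, so it sits about 3 mm too far forward. Its near edge lines up with the base's. I check the yaw of both.

Run:
```python
from h import *
t=np.load("pics/top0.npy").astype(float).mean(2);s=np.load("pics/side0.npy").astype(float).mean(2);s3=np.load("pics/side3.npy").mean(2)
def edges(g,rng,lo,hi,axis,hl,ll):  # threshold crossing per column/row
    out=[];th=(hl+ll)/2
    for k in rng:
        c=g[lo:hi,k] if axis==0 else g[k,lo:hi]
        for i in range(len(c)-1):
            if (c[i]-th)*(c[i+1]-th)<=0 and c[i]!=c[i+1]:
                x=lo+i+(th-c[i])/(c[i+1]-c[i]);out.append((k,x) if axis==0 else (x,k));break
    return np.array(out)
def yawof(n,P,z,along):
    vx,vy,x0,y0=cv2.fitLine(P.astype(np.float32),cv2.DIST_HUBER,0,.01,.01).ravel()
    a=onz(n,(x0-8*vx,y0-8*vy),z);b=onz(n,(x0+8*vx,y0+8*vy),z);d=b-a
    w=np.degrees(np.arctan2(d[1],d[0]))-(0 if along else 90);return round((w+90)%180-90,1),len(P)
print("base side near plate edge",yawof("side",edges(s,range(253,276),178,192,0,114,70),.079,1))
print("base side wall outer top",yawof("side",edges(s,range(168,177),239,248,1,58,116),.125,0))
print("base side wall near... tent near bottom",yawof("side",edges(s3,range(251,257),171,178,0,118,65),.125,1))
print("tent far end top (outer)",[ (v,round(242+np.argmin(s3[v,242:247]),1)) for v in range(168,176)])
# top view: base-wall outer edge (lit top vs dark front), free end via colour
print("base top wall outer",yawof("top",edges(t,range(231,243),206,216,0,145,70),.125,0))
T=np.load("pics/top0.npy").astype(float);gr=T[...,1]-T[...,0]
gr=cv2.GaussianBlur(gr,(3,3),0)
print("base top free end",yawof("top",edges(gr,range(223,234),178,190,0,0,-6),.079,0))
print("base top left",yawof("top",edges(gr,range(187,207),216,232,1,0,-6),.079,1))
# pan and scale body edges (same yaw assumed): scale outline
m=(t<110).astype(np.uint8);n,l,st,ce=cv2.connectedComponentsWithStats(m)
k=l[int(330/1.5625),int(322/1.5625)];c=cv2.findContours((l==k).astype(np.uint8),0,2)[0][0] if k else None
if c is not None:
    r=cv2.boxPoints(cv2.minAreaRect(c));Q=[onz("top",p,.036) for p in r]
    for i in range(4):
        d=Q[(i+1)%4]-Q[i];print(" scale",np.degrees(np.arctan2(d[1],d[0])).round(1),np.linalg.norm(d).round(3))
```

```text
base side near plate edge (np.float64(11.5), 23)
base side wall outer top (np.float64(-6.8), 9)
base side wall near... tent near bottom (np.float64(13.4), 6)
tent far end top (outer) [(168, np.int64(242)), (169, np.int64(243)), (170, np.int64(243)), (171, np.int64(243)), (172, np.int64(244)), (173, np.int64(244)), (174, np.int64(242)), (175, np.int64(242))]
base top wall outer (np.float64(11.0), 12)
base top free end (np.float64(-24.2), 11)
base top left (np.float64(11.4), 20)
 scale -78.1 0.164
 scale -169.4 0.174
 scale 101.3 0.159
 scale 12.1 0.172
```

Emit:
move_arm(
  deltas=[0,0,-0.3,0,0,0,0.3,-0.15,-0.4,0,0,1.3,0.3,-0.15,-0.4,0,0,1.3,0.3,-0.15,-0.2,0,0,1.3,0.3,-0.15,-0.05,0,0,1.3],
)

```text
t: 13.02
ee_pos: [0.5729, 0.0463, 0.1199]
tool_rot: [-0.099, 0.995, -0.001, -0.001]
wrist_force: [-1.2, 0.3, 6.2]
grip_width: 0.039
gripper_force: 61.3
```

Emit:
move_arm(
  deltas=[0,0,0,0,0,0,0,0,0.05,0,0,0,0,0,0.05,0,0,0],
)

```text
t: 13.4
ee_pos: [0.573, 0.0464, 0.1198]
tool_rot: [-0.099, 0.995, -0.001, -0.001]
wrist_force: [-1.8, -1.3, 4.9]
grip_width: 0.0387
gripper_force: 61.4
```

```bash
python3 -c "
from h import *
s=state();print(s['ee_pos'],s['wrist_force'])
b=np.mean([grab_frame('side').astype(float) for _ in range(4)],0);np.save('pics/side4.npy',b)
b=b.mean(2).round().astype(int)
print('u',list(range(238,254)))
for v in range(164,182): print(v,b[v,238:254].tolist())
for u in (250,252,254,256,258): print(u,'from168',b[168:182,u].tolist())
"
```

```text
[0.57296044 0.04638999 0.11979363] [-1.7904956  -1.30312524  4.85377078]
u [238, 239, 240, 241, 242, 243, 244, 245, 246, 247, 248, 249, 250, 251, 252, 253]
164 [130, 121, 122, 118, 117, 117, 118, 119, 121, 121, 122, 122, 112, 115, 112, 68]
165 [129, 98, 114, 120, 120, 120, 120, 121, 111, 113, 114, 108, 61, 62, 65, 71]
166 [133, 108, 85, 124, 123, 123, 122, 106, 64, 66, 66, 54, 45, 41, 52, 74]
167 [133, 113, 62, 116, 115, 114, 109, 65, 69, 71, 70, 52, 38, 35, 49, 75]
168 [133, 130, 51, 61, 67, 66, 67, 71, 72, 73, 73, 65, 54, 52, 62, 75]
169 [134, 131, 51, 63, 71, 72, 72, 72, 73, 73, 74, 74, 76, 76, 75, 74]
170 [135, 130, 51, 61, 66, 74, 73, 73, 74, 74, 74, 74, 73, 73, 73, 73]
171 [135, 132, 56, 58, 64, 73, 74, 74, 74, 73, 73, 73, 72, 72, 72, 71]
172 [135, 134, 72, 59, 66, 67, 76, 73, 74, 73, 72, 72, 71, 72, 71, 70]
173 [130, 125, 70, 60, 60, 64, 73, 73, 72, 71, 71, 71, 71, 70, 68, 68]
174 [88, 80, 68, 60, 61, 66, 65, 72, 73, 71, 71, 69, 68, 66, 65, 64]
175 [94, 101, 90, 59, 58, 61, 63, 70, 70, 68, 67, 65, 65, 69, 74, 81]
176 [116, 114, 83, 58, 60, 61, 66, 67, 68, 67, 71, 76, 88, 97, 108, 119]
177 [114, 112, 83, 58, 59, 60, 61, 69, 68, 68, 84, 113, 129, 116, 115, 115]
178 [114, 111, 87, 57, 60, 59, 61, 70, 68, 66, 77, 120, 111, 63, 65, 66]
179 [110, 112, 98, 57, 62, 59, 61, 71, 68, 68, 66, 69, 68, 69, 72, 70]
180 [113, 114, 98, 57, 61, 60, 60, 70, 68, 68, 67, 73, 71, 72, 70, 68]
181 [114, 114, 102, 57, 61, 59, 61, 69, 68, 67, 68, 72, 72, 71, 70, 67]
250 from168 [54, 76, 73, 72, 71, 71, 68, 65, 88, 129, 111, 68, 71, 72]
252 from168 [62, 75, 73, 72, 71, 68, 65, 74, 108, 115, 65, 72, 70, 70]
254 from168 [73, 73, 72, 71, 70, 65, 64, 90, 126, 98, 68, 69, 67, 68]
256 from168 [73, 72, 72, 71, 68, 65, 74, 104, 112, 68, 71, 69, 68, 68]
258 from168 [72, 72, 70, 70, 67, 68, 70, 72, 71, 71, 70, 71, 71, 71]
```

Emit:
move_arm(
  deltas=[0,0,-0.2,0,0,0,0.05,0,-0.2,0,0,0,0.05,0,0,0,0,0,0.05,0,0.1,0,0,0,0.05,0,0.1,0,0,0],
)

```text
t: 14.22
ee_pos: [0.5723, 0.0464, 0.1187]
tool_rot: [-0.099, 0.995, -0.001, -0.001]
wrist_force: [-1.3, -0.5, 3.8]
grip_width: 0.0388
gripper_force: 61.4
```

Emit:
move_arm(
  deltas=[0,0,0.1,0,0,0,0,0,0.1,0,0,0],
)

```text
t: 14.48
ee_pos: [0.5723, 0.0464, 0.1177]
tool_rot: [-0.099, 0.995, -0.001, -0.001]
wrist_force: [-0.5, 0.6, 4.5]
grip_width: 0.0391
gripper_force: 61.4
```

Emit:
move_arm(
  deltas=[0,0,0.1,0,0,0,0,0,0.1,0,0,0],
)

```text
t: 14.72
ee_pos: [0.5723, 0.0464, 0.1166]
tool_rot: [-0.099, 0.995, -0.001, -0.001]
wrist_force: [-1.4, 0.2, 4.7]
grip_width: 0.0388
gripper_force: 61.4
```

Emit:
move_arm(
  deltas=[0,0,0.1,0,0,0,0,0,0.1,0,0,0],
)

```text
t: 14.98
ee_pos: [0.5723, 0.0464, 0.1156]
tool_rot: [-0.099, 0.995, -0.001, -0.001]
wrist_force: [-1.6, 0.1, 4.4]
grip_width: 0.0388
gripper_force: 61.4
```

Emit:
move_arm(
  deltas=[0,0,0.07,0,0,0,0,0,0.07,0,0,0],
)

```text
t: 15.22
ee_pos: [0.5723, 0.0464, 0.1149]
tool_rot: [-0.099, 0.995, -0.001, -0.001]
wrist_force: [-2.3, -0.4, 5.3]
grip_width: 0.0391
gripper_force: 61.4
```

Emit:
move_arm(
  deltas=[0,0,0.07,0,0,0,0,0,0.07,0,0,0],
)

```text
t: 15.48
ee_pos: [0.5723, 0.0464, 0.1141]
tool_rot: [-0.099, 0.995, -0.001, -0.001]
wrist_force: [-1.6, 0.1, 5.3]
grip_width: 0.0389
gripper_force: 61.4
```

Emit:
move_arm(
  deltas=[0,0,0.07,0,0,0,0,0,0.07,0,0,0],
)

```text
t: 15.72
ee_pos: [0.5723, 0.0464, 0.1134]
tool_rot: [-0.099, 0.995, -0.001, -0.001]
wrist_force: [-1.8, 0.7, 5.3]
grip_width: 0.0385
gripper_force: 61.4
```

Emit:
move_arm(
  deltas=[0,0,0.07,0,0,0,0,0,0.07,0,0,0],
)

```text
t: 15.98
ee_pos: [0.5723, 0.0464, 0.1127]
tool_rot: [-0.099, 0.995, -0.001, -0.001]
wrist_force: [-2.5, -0.2, 4.8]
grip_width: 0.0387
gripper_force: 61.4
```

Emit:
move_arm(
  deltas=[0,0,0.07,0,0,0,0,0,0.07,0,0,0],
)

```text
t: 16.23
ee_pos: [0.5723, 0.0464, 0.112]
tool_rot: [-0.099, 0.995, -0.001, -0.001]
wrist_force: [-1.9, 0.1, 4.7]
grip_width: 0.0386
gripper_force: 61.4
```

Emit:
move_arm(
  deltas=[0,0,0.07,0,0,0,0,0,0.07,0,0,0],
)

```text
t: 16.48
ee_pos: [0.5723, 0.0464, 0.1113]
tool_rot: [-0.099, 0.995, -0.001, -0.001]
wrist_force: [-1.6, 0.3, 5.3]
grip_width: 0.039
gripper_force: 61.4
```

Emit:
move_arm(
  deltas=[0,0,0.07,0,0,0,0,0,0.07,0,0,0],
)

```text
t: 16.73
ee_pos: [0.5723, 0.0464, 0.1106]
tool_rot: [-0.099, 0.995, -0.001, -0.001]
wrist_force: [-3.1, 1.1, 4.2]
grip_width: 0.0389
gripper_force: 61.4
```

Emit:
move_arm(
  deltas=[0,0,0.07,0,0,0,0,0,0.07,0,0,0],
)

```text
t: 16.98
ee_pos: [0.5724, 0.0464, 0.1101]
tool_rot: [-0.099, 0.995, -0.001, -0.001]
wrist_force: [-2.1, -0.1, 6.1]
grip_width: 0.0386
gripper_force: 61.6
```

Emit:
move_arm(
  deltas=[0,0,0.06,0,0,0,0,0,0.06,0,0,0],
)

```text
t: 17.23
ee_pos: [0.5725, 0.0464, 0.1099]
tool_rot: [-0.099, 0.995, -0.001, -0.0]
wrist_force: [-3.3, 0.4, 8.4]
grip_width: 0.0386
gripper_force: 61.8
```

Emit:
move_arm(
  deltas=[0,0,0.04,0,0,0,0,0,0.04,0,0,0],
)

```text
t: 17.48
ee_pos: [0.5726, 0.0464, 0.1098]
tool_rot: [-0.099, 0.995, -0.001, -0.0]
wrist_force: [-2.7, 0.1, 10.2]
grip_width: 0.0394
gripper_force: 62.0
```

Emit:
move_arm(
  deltas=[0,0,0.06,0,0,0,0,0,0.06,0,0,0,0,0,0.06,0,0,0],
)

```text
t: 17.85
ee_pos: [0.5727, 0.0464, 0.1096]
tool_rot: [-0.099, 0.995, -0.001, 0.0]
wrist_force: [-3.5, 0.1, 11.6]
grip_width: 0.0391
gripper_force: 62.2
```

```bash
python3 -c "
from h import *
f=[]
w=[state()['wrist_force'][2]]
for _ in range(4): f.append(grab_frame('side').astype(float));w.append(state()['wrist_force'][2])
print(np.round(w,1))
b=np.mean(f,0).mean(2).round().astype(int)
print('u',list(range(238,254)))
for v in range(170,186): print(v,b[v,238:254].tolist())
for u in (250,252,254,256): print(u,'from172',b[172:186,u].tolist())
"
```

```text
[11.6 12.2 11.4 11.7 12. ]
u [238, 239, 240, 241, 242, 243, 244, 245, 246, 247, 248, 249, 250, 251, 252, 253]
170 [135, 128, 53, 89, 116, 114, 108, 65, 69, 71, 70, 56, 39, 39, 47, 75]
171 [135, 131, 56, 60, 66, 66, 68, 70, 72, 72, 74, 72, 53, 56, 62, 74]
172 [134, 134, 74, 57, 67, 72, 72, 72, 73, 72, 74, 74, 75, 76, 75, 73]
173 [131, 126, 71, 62, 66, 74, 72, 74, 72, 73, 73, 74, 73, 73, 73, 72]
174 [88, 76, 62, 60, 62, 74, 75, 74, 74, 73, 74, 72, 72, 71, 71, 71]
175 [74, 74, 67, 59, 61, 67, 75, 73, 73, 72, 71, 70, 70, 71, 70, 70]
176 [74, 74, 67, 58, 59, 62, 73, 73, 71, 72, 70, 72, 70, 69, 67, 66]
177 [86, 90, 72, 61, 60, 62, 65, 73, 72, 71, 69, 68, 65, 65, 63, 64]
178 [114, 122, 88, 58, 60, 62, 61, 70, 69, 67, 66, 64, 69, 74, 79, 89]
179 [113, 113, 98, 57, 58, 59, 62, 67, 68, 66, 69, 90, 97, 107, 120, 127]
180 [113, 114, 97, 57, 60, 60, 66, 69, 68, 65, 80, 132, 126, 113, 116, 110]
181 [112, 112, 100, 56, 61, 60, 60, 69, 68, 67, 77, 120, 110, 63, 65, 67]
182 [110, 114, 113, 56, 61, 59, 60, 67, 68, 67, 65, 69, 68, 68, 70, 68]
183 [113, 116, 113, 54, 60, 58, 60, 67, 68, 67, 67, 71, 70, 72, 70, 67]
184 [113, 115, 112, 62, 59, 58, 60, 67, 68, 68, 67, 70, 71, 71, 70, 67]
185 [113, 114, 116, 94, 56, 58, 60, 66, 69, 68, 67, 70, 71, 72, 71, 68]
250 from172 [75, 73, 72, 70, 70, 65, 69, 97, 126, 110, 68, 70, 71, 71]
252 from172 [75, 73, 71, 70, 67, 63, 79, 120, 116, 65, 70, 70, 70, 71]
254 from172 [72, 71, 70, 69, 65, 73, 106, 115, 62, 69, 67, 66, 67, 68]
256 from172 [71, 70, 70, 68, 64, 86, 127, 111, 67, 70, 68, 67, 66, 67]
```

Emit:
move_arm(
  deltas=[0,0,0.03,0,0,0,0,0,0.04,0,0,0],
)

```text
t: 18.3
ee_pos: [0.5728, 0.0464, 0.1094]
tool_rot: [-0.099, 0.995, -0.001, 0.0]
wrist_force: [-4.2, 0.7, 13.0]
grip_width: 0.0387
gripper_force: 62.3
```

Emit:
move_arm(
  deltas=[0,0,0,0,0,0,0,0,0,0,0,0,0,0,0,0,0,0,0,0,0,0,0,0],
  jaw=1,
)

```text
t: 18.8
ee_pos: [0.572, 0.0463, 0.1073]
tool_rot: [-0.099, 0.995, -0.001, -0.001]
wrist_force: [0.8, -0.4, 0.0]
grip_width: 0.0854
gripper_force: 0.0
```

Emit:
move_arm(
  deltas=[0,0,-1.5,0,0,0,0,0,-5,0,0,0,0,0,-10,0,0,0,0,0,-12,0,0,0],
)

```text
t: 19.3
ee_pos: [0.5741, 0.0466, 0.2323]
tool_rot: [-0.099, 0.995, -0.002, 0.002]
wrist_force: [0.0, -0.4, -0.3]
grip_width: 0.0857
gripper_force: 0.0
```

```bash
python3 g.py .50 -.15 .23 199.3; python3 g.py .4996 -.2853 .08 199.3
```

```text
deltas [ 11.14 -17.81   0.25] [-0.2  0.2 -7.9] rows 3.4 0.7
deltas [ 13.91 -31.02  15.29] [-0.2  0.2 -7.9] rows 6.0 0.7
```

Emit:
move_arm(
  deltas=[3,-6,0,0,0,-2,6,-12,0,0,0,-4,9,-18,2,0,0,-8,12,-25,5,0,0,-8,14,-31,10,0,0,-8],
)

```text
t: 19.92
ee_pos: [0.5036, -0.2444, 0.1588]
tool_rot: [-0.168, 0.986, -0.003, 0.001]
wrist_force: [1.3, 1.1, -0.4]
grip_width: 0.0853
gripper_force: 0.0
```

```bash
python3 g.py .495 -.287 .025 199.3;python3 - <<'E'
from h import *
a=grab_frame('top');np.save('pics/top5.npy',a);b=np.mean([grab_frame('side').astype(float) for _ in range(3)],0);np.save('pics/side5.npy',b)
# tent-on-base: lit outlines
T=a.astype(float)
ga=T.mean(2).round().astype(int)
b=b.mean(2).round().astype(int)
for v in range(166,186): print(v,b[v,238:262].tolist())
E
```

```text
deltas [ 2.23 -3.66 13.4 ] [-0.3  0.   0. ] rows 2.3 0.0
166 [54, 52, 54, 54, 53, 54, 54, 53, 49, 50, 49, 50, 49, 50, 50, 49, 49, 51, 50, 51, 45, 44, 44, 45]
167 [53, 54, 54, 53, 52, 53, 54, 53, 47, 51, 50, 50, 50, 49, 50, 50, 50, 50, 52, 51, 44, 45, 43, 45]
168 [53, 54, 53, 54, 53, 54, 55, 54, 49, 50, 50, 50, 49, 49, 50, 50, 49, 49, 51, 51, 44, 44, 45, 44]
169 [53, 54, 53, 54, 54, 54, 54, 54, 49, 50, 51, 50, 51, 48, 50, 50, 50, 50, 50, 51, 44, 45, 45, 45]
170 [54, 55, 53, 54, 53, 54, 54, 53, 49, 49, 50, 49, 50, 50, 50, 49, 50, 50, 52, 51, 43, 44, 45, 45]
171 [53, 53, 54, 53, 53, 53, 54, 53, 50, 50, 50, 49, 50, 49, 50, 51, 50, 50, 51, 50, 43, 45, 46, 43]
172 [52, 54, 55, 53, 52, 53, 53, 52, 48, 51, 49, 49, 51, 50, 50, 50, 50, 50, 51, 51, 43, 44, 46, 43]
173 [52, 53, 52, 54, 52, 53, 54, 53, 48, 51, 51, 50, 50, 50, 50, 49, 50, 50, 51, 51, 44, 44, 46, 43]
174 [52, 52, 54, 53, 54, 52, 53, 53, 48, 51, 49, 50, 50, 51, 50, 50, 51, 50, 51, 50, 44, 45, 44, 42]
175 [52, 53, 53, 53, 52, 53, 52, 53, 48, 51, 50, 51, 50, 50, 49, 51, 51, 50, 50, 51, 44, 43, 44, 41]
176 [52, 52, 53, 52, 53, 53, 53, 
[... 276 characters left out ...]
1, 51, 51, 50, 51, 52, 52, 51, 49, 50, 51, 50, 51, 50, 51, 50, 50, 51, 52, 51, 44, 45, 41, 39]
180 [52, 51, 51, 51, 51, 51, 52, 50, 48, 51, 51, 50, 50, 50, 50, 51, 51, 52, 52, 50, 45, 44, 41, 37]
181 [50, 50, 52, 50, 50, 51, 51, 50, 49, 51, 51, 50, 51, 52, 51, 50, 50, 50, 52, 51, 44, 44, 41, 38]
182 [49, 52, 50, 50, 50, 51, 51, 49, 49, 52, 51, 51, 50, 50, 50, 51, 50, 50, 51, 50, 44, 44, 42, 37]
183 [50, 50, 49, 50, 50, 49, 51, 51, 47, 52, 50, 52, 51, 51, 51, 51, 51, 52, 51, 49, 44, 42, 41, 37]
184 [48, 48, 48, 48, 50, 49, 51, 48, 48, 51, 51, 51, 50, 51, 50, 51, 50, 51, 52, 49, 46, 43, 41, 37]
185 [49, 48, 48, 47, 48, 48, 49, 50, 47, 52, 50, 50, 51, 50, 50, 50, 50, 51, 53, 48, 46, 43, 41, 36]
```

Emit:
move_arm(
  deltas=[2.2,-3.7,4,0,0,0,2.2,-3.7,9,0,0,0,2.2,-3.7,12.5,0,0,0,2.2,-3.7,13.4,0,0,0,2.2,-3.7,13.4,0,0,0],
  jaw=0.72,
)

```text
t: 20.75
ee_pos: [0.4953, -0.2836, 0.0243]
tool_rot: [-0.169, 0.986, -0.001, -0.001]
wrist_force: [-0.7, 0.3, 0.6]
grip_width: 0.0617
gripper_force: 0.0
```

Emit:
move_arm(
  deltas=[0,0,0,0,0,0,0,0,0,0,0,0],
)

```text
t: 21.0
ee_pos: [0.4955, -0.2848, 0.0248]
tool_rot: [-0.168, 0.986, -0.002, 0.0]
wrist_force: [-0.1, 0.1, -0.3]
grip_width: 0.0613
gripper_force: 0.0
```

```bash
python3 g.py .495 -.287 .010 199.3;python3 - <<'E'
from h import *
a=np.mean([grab_frame('top').astype(float) for _ in range(2)],0).astype(np.uint8);b=grab_frame('side')
np.save('pics/top6.npy',a);np.save('pics/side6.npy',b)
pa=proj('top',(.495,-.287,.03)).astype(int);pb=proj('side',(.495,-.287,.03)).astype(int);pc=proj('side',(.57,.045,.10)).astype(int);pd=proj('top',(.57,.045,.10)).astype(int)
f=lambda i,p,k=1.3:cv2.resize(np.clip(i[p[1]-30:p[1]+30,p[0]-40:p[0]+40,::-1]*k,0,255).astype(np.uint8),(400,300),interpolation=cv2.INTER_CUBIC)
print(pa,pb,pc,pd)
cv2.imwrite('pics/i1.png',np.vstack([np.hstack([f(a,pa),f(b,pb)]),np.hstack([f(a,pd),f(b,pc)])]))
E
```

```text
deltas [ 0.12 -0.18  1.48] [-0.3 -0.   0.1] rows 0.2 0.0
[356 212] [250 315] [261 173] [231 195]
```

View pics/i1.png

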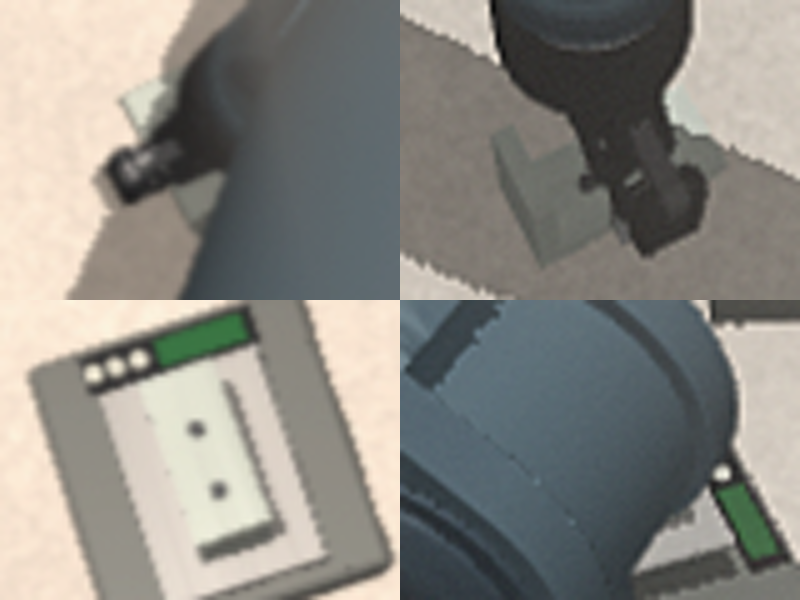

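The crops show the fingers straddling the flat bracket, and the tent bracket sitting level and in line on the base. I lower to the bench under guard.

Emit:
move_arm(
  deltas=[0.1,-0.15,0.8,0,0,0,0.1,-0.15,1.3,0,0,0,0.1,-0.15,1.5,0,0,0,0.1,-0.15,1.5,0,0,0],
  jaw=0.58,
)

```text
t: 21.65
ee_pos: [0.4935, -0.2857, 0.0077]
tool_rot: [-0.168, 0.986, -0.001, -0.001]
wrist_force: [-0.1, -0.1, 0.2]
grip_width: 0.0495
gripper_force: 0.0
```

Emit:
move_arm(
  deltas=[0,0,0.1,0,0,0,0,0,0.2,0,0,0,0,0,0.2,0,0,0],
)

```text
t: 22.02
ee_pos: [0.4938, -0.2859, 0.0061]
tool_rot: [-0.168, 0.986, -0.001, -0.001]
wrist_force: [0.7, -0.4, -0.1]
grip_width: 0.0497
gripper_force: 0.0
```

Emit:
move_arm(
  deltas=[0,0,0.1,0,0,0,0,0,0.15,0,0,0,0,0,0.15,0,0,0],
)

```text
t: 22.4
ee_pos: [0.4939, -0.286, 0.0052]
tool_rot: [-0.168, 0.986, -0.001, -0.001]
wrist_force: [-2.5, 1.2, 4.5]
grip_width: 0.0497
gripper_force: 2.5
```

Emit:
move_arm(
  deltas=[0,0,-0.35,0,0,0,0,0,-0.35,0,0,0],
)

```text
t: 22.65
ee_pos: [0.494, -0.2861, 0.0083]
tool_rot: [-0.168, 0.986, -0.001, -0.001]
wrist_force: [-0.8, -0.2, -0.2]
grip_width: 0.0497
gripper_force: 0.0
```

Emit:
move_arm(
  deltas=[0,0,0,0,0,0,0,0,0,0,0,0,0,0,0,0,0,0,0,0,0,0,0,0],
  jaw=0,
)

```text
t: 23.15
ee_pos: [0.4941, -0.2862, 0.0085]
tool_rot: [-0.168, 0.986, -0.001, -0.001]
wrist_force: [-0.1, 0.1, 4.6]
grip_width: 0.038
gripper_force: 60.9
```

Emit:
move_arm(
  deltas=[0,0,-0.5,0,0,0,0,0,-2,0,0,0,0,0,-5,0,0,0,0,0,-10,0,0,0,0,0,-15,0,0,0],
)

```text
t: 23.78
ee_pos: [0.4935, -0.2851, 0.1599]
tool_rot: [-0.168, 0.986, -0.001, -0.001]
wrist_force: [1.0, -0.6, -2.0]
grip_width: 0.0381
gripper_force: 60.6
```

```bash
python3 g.py .560 .0434 .19 191.3
```

```text
deltas [-17.16  28.79  -3.09] [-0.1 -0.1  8.1] rows 5.4 0.8
```

Emit:
move_arm(
  deltas=[-4,6,-3,0,0,2,-8,12,-4,0,0,4,-11,18,-4,0,0,8,-14,24,-4,0,0,8,-17,28.8,-3,0,0,8],
)

```text
t: 24.4
ee_pos: [0.5539, 0.0166, 0.1917]
tool_rot: [-0.099, 0.995, -0.001, 0.0]
wrist_force: [1.2, -0.5, -2.6]
grip_width: 0.0383
gripper_force: 60.7
```

```bash
python3 g.py .560 .0439 .145 191.3
```

```text
deltas [-1.13  2.57  4.66] [-0.2  0.   0.1] rows 0.9 0.0
```

Emit:
move_arm(
  deltas=[-1.1,2.6,1,0,0,0,-1.1,2.6,3,0,0,0,-1.1,2.6,4.7,0,0,0,-1.1,2.6,4.7,0,0,0,-1.1,2.6,4.7,0,0,0],
)

```text
t: 25.02
ee_pos: [0.5595, 0.042, 0.1441]
tool_rot: [-0.099, 0.995, -0.001, -0.0]
wrist_force: [0.2, 0.6, -1.6]
grip_width: 0.038
gripper_force: 60.7
```

```bash
python3 g.py .560 .0439 .145 191.3;python3 - <<'E'
from h import *
b=np.mean([grab_frame('side').astype(float) for _ in range(4)],0);np.save('pics/side7.npy',b)
b=b.mean(2).round().astype(int)
print('u',list(range(232,262)))
for v in range(134,186): print(v,' '.join(map(str,b[v,232:262])))
E
```

```text
deltas [-0.09  0.17 -0.09] [-0.1 -0.1  0.1] rows 0.0 0.0
u [232, 233, 234, 235, 236, 237, 238, 239, 240, 241, 242, 243, 244, 245, 246, 247, 248, 249, 250, 251, 252, 253, 254, 255, 256, 257, 258, 259, 260, 261]
134 130 131 132 132 132 131 132 132 133 134 135 139 138 26 33 36 36 37 38 37 37 37 36 37 36 37 36 35 36 36
135 132 134 134 134 130 129 130 132 133 133 132 135 134 45 30 37 36 34 36 36 36 37 36 35 35 36 36 35 36 34
136 136 136 134 134 132 132 132 134 133 132 132 133 133 66 30 35 37 37 35 37 35 36 35 36 36 37 37 35 35 36
137 135 135 134 134 133 133 133 132 132 131 132 133 133 79 30 34 36 35 36 36 36 36 37 36 36 35 35 35 35 36
138 132 134 134 131 132 134 134 132 133 134 135 134 133 86 31 34 37 37 37 38 37 38 37 34 34 36 35 36 34 35
139 134 134 134 133 132 134 134 132 133 134 133 134 134 93 29 30 36 36 36 38 38 37 36 35 35 36 36 35 36 34
140 135 135 135 132 131 134 134 134 133 134 132 133 139 137 50 35 33 35 37 36 38 38 36 36 36 37 36 36 37 39
141 134 135 135 133 133 132 132 133 134 133 134 134 136 134 100 61 29 35 35 36 36 36 36 36 34 34 36 35 38 49
142 132 134 135 136 135 133 134
[... 3825 characters left out ...]
115 113 112 112 114 98 53 59 59 63 68 68 67 71 101 109 119 118 112 68 70 71 72 71 72 71 71
180 92 118 112 112 112 112 113 114 97 54 58 59 62 70 69 66 77 119 117 111 64 67 70 71 71 71 71 71 72 70
181 74 115 114 112 111 111 112 112 100 56 59 59 61 68 69 67 66 68 66 68 69 71 70 70 70 70 70 70 70 71
182 79 102 114 111 110 110 111 115 113 55 61 60 59 67 69 68 68 71 71 71 71 68 67 66 66 69 71 71 71 71
183 73 75 116 113 112 113 113 115 113 52 61 61 60 66 68 67 67 72 72 71 70 66 67 68 66 67 71 71 71 72
184 74 72 113 116 113 113 113 115 112 62 59 61 61 67 68 67 67 70 70 71 70 65 67 67 67 67 72 71 71 72
185 76 70 90 120 114 113 114 116 115 94 57 60 59 66 68 67 68 71 72 72 72 69 68 68 70 70 72 72 71 71
```

Emit:
move_arm(
  deltas=[0,0.17,0.2,0,0,0,0,0.17,0.5,0,0,0,0,0.17,0.7,0,0,0,0,0.17,0.7,0,0,0],
)

```text
t: 25.72
ee_pos: [0.5586, 0.0438, 0.1358]
tool_rot: [-0.099, 0.995, -0.001, -0.001]
wrist_force: [0.6, 0.1, -1.2]
grip_width: 0.0382
gripper_force: 60.7
```

Emit:
move_arm(
  deltas=[0,0,0.1,0,0,0,0,0,0.2,0,0,0,0,0,0.2,0,0,0],
)

```text
t: 26.1
ee_pos: [0.5589, 0.0438, 0.1342]
tool_rot: [-0.099, 0.995, -0.001, -0.001]
wrist_force: [-1.0, 0.0, -1.8]
grip_width: 0.0382
gripper_force: 60.8
```

Emit:
move_arm(
  deltas=[0,0,0.1,0,0,0,0,0,0.15,0,0,0,0,0,0.15,0,0,0],
)

```text
t: 26.48
ee_pos: [0.5592, 0.0438, 0.1336]
tool_rot: [-0.099, 0.995, -0.001, -0.0]
wrist_force: [-1.8, 0.5, 4.8]
grip_width: 0.038
gripper_force: 61.5
```

Run:
```python
from h import *
b=np.mean([grab_frame('side').astype(float) for _ in range(4)],0);np.save('pics/side8.npy',b)
b=b.mean(2).round().astype(int)
print('u',list(range(238,262)))
for v in range(158,186): print(v,' '.join(map(str,b[v,238:262])))
for v in range(150,176): print(v,' '.join(map(str,b[v,262:290])))
```

```text
u [238, 239, 240, 241, 242, 243, 244, 245, 246, 247, 248, 249, 250, 251, 252, 253, 254, 255, 256, 257, 258, 259, 260, 261]
158 118 54 58 62 73 74 71 73 104 140 136 115 27 32 35 34 36 36 36 36 42 50 34 36
159 132 53 58 61 67 74 71 68 80 133 136 113 28 29 33 38 38 34 35 39 51 38 33 36
160 132 53 59 60 62 72 72 69 72 105 137 118 36 40 49 60 57 34 35 36 41 35 35 34
161 133 52 59 60 61 66 72 68 67 90 133 128 58 66 78 78 72 41 32 35 34 34 34 35
162 134 59 58 60 60 63 69 68 67 89 126 108 68 72 74 75 72 45 34 36 35 35 35 35
163 134 74 58 61 60 64 69 67 67 88 124 64 70 73 73 75 72 40 33 34 35 36 35 36
164 130 71 59 59 61 64 69 69 66 76 114 68 72 73 73 68 67 45 35 34 35 35 35 35
165 133 77 58 60 60 63 70 68 68 66 71 71 72 72 67 39 36 41 45 40 33 34 34 34
166 134 92 58 59 60 62 70 67 68 68 72 71 71 71 63 43 39 43 56 58 33 33 34 36
167 133 93 54 59 60 61 69 69 67 68 73 72 72 72 73 66 54 56 62 65 32 33 36 34
168 130 96 67 58 61 60 70 68 68 68 72 72 72 72 73 75 74 67 60 63 37 33 34 35
169 128 77 89 57 60 62 70 68 68 68 73 73 73 74 73 73 72 59 61 63 36 35 35 35
170 132 106 79 59 59 61 69 68 67 68 7
[... 3107 characters left out ...]
8 68 68 68 74 75 77 72 66 67 98 129 135 130 131
169 36 33 45 71 70 69 68 67 67 68 68 67 68 68 68 68 69 71 85 107 94 50 30 64 98 139 133 131
170 34 33 45 70 68 68 67 68 68 68 68 68 68 67 68 69 64 53 110 145 138 84 26 56 105 133 137 134
171 33 34 44 69 68 66 68 66 68 67 69 67 67 68 68 67 52 44 105 132 127 89 23 34 67 99 139 135
172 33 30 42 70 66 64 64 66 67 66 66 62 62 66 68 68 53 27 37 67 83 76 57 27 36 76 134 137
173 36 38 49 65 68 75 80 74 59 62 58 58 60 68 68 67 64 35 26 46 113 142 116 44 31 53 102 142
174 55 64 78 88 98 110 116 85 56 58 59 59 60 68 67 71 82 53 26 62 138 139 130 66 29 38 77 136
175 74 102 113 130 118 119 114 65 58 58 60 58 60 68 67 66 82 89 28 34 75 110 93 42 31 30 52 103
```

Side-view edge columns agree to about 0.5 mm for base, tent and flat (u = 244.5, 243.9, 243.4, matching the perspective). The far ends agree too, so I press.

Emit:
move_arm(
  deltas=[0,0,0.05,0,0,0,0,0,0.1,0,0,0,0,0,0.1,0,0,0],
)

```text
t: 27.05
ee_pos: [0.5594, 0.0438, 0.1333]
tool_rot: [-0.099, 0.995, -0.001, 0.0]
wrist_force: [-2.4, -0.1, 8.9]
grip_width: 0.0382
gripper_force: 61.9
```

Emit:
move_arm(
  deltas=[0,0,0.04,0,0,0,0,0,0.04,0,0,0],
)

```text
t: 27.3
ee_pos: [0.5594, 0.0439, 0.1331]
tool_rot: [-0.099, 0.995, -0.001, 0.0]
wrist_force: [-3.2, 0.4, 10.0]
grip_width: 0.0378
gripper_force: 62.0
```

Emit:
move_arm(
  deltas=[0,0,0.06,0,0,0,0,0,0.06,0,0,0],
)

```text
t: 27.55
ee_pos: [0.5596, 0.0439, 0.133]
tool_rot: [-0.099, 0.995, -0.001, 0.001]
wrist_force: [-4.0, 0.8, 13.3]
grip_width: 0.0376
gripper_force: 62.3
```

Emit:
move_arm(
  deltas=[0,0,0.02,0,0,0,0,0,0.02,0,0,0],
)

```text
t: 27.8
ee_pos: [0.5596, 0.0439, 0.1329]
tool_rot: [-0.099, 0.995, -0.001, 0.001]
wrist_force: [-4.1, 0.6, 13.2]
grip_width: 0.0379
gripper_force: 62.4
```

Emit:
move_arm(
  deltas=[0,0,0,0,0,0,0,0,0,0,0,0,0,0,0,0,0,0,0,0,0,0,0,0],
  jaw=1,
)

```text
t: 28.3
ee_pos: [0.5587, 0.0438, 0.1302]
tool_rot: [-0.099, 0.995, -0.001, -0.001]
wrist_force: [0.5, 0.7, -0.1]
grip_width: 0.0856
gripper_force: 0.0
```

Emit:
move_arm(
  deltas=[0,0,-1.5,0,0,0,0,0,-5,0,0,0,0,0,-10,0,0,0,0,0,-14,0,0,0,0,5,-14,0,0,0],
)

```text
t: 28.92
ee_pos: [0.5524, 0.0916, 0.2756]
tool_rot: [-0.096, 0.995, -0.002, 0.004]
wrist_force: [1.0, -0.1, -0.4]
grip_width: 0.0857
gripper_force: 0.0
```

Emit:
move_arm(
  deltas=[2,6,0,0,0,0,4,12,0,0,0,0,6,18,0,0,0,0,8,24,0,0,0,0,8,24,0,0,0,0],
)

```text
t: 29.55
ee_pos: [0.4213, 0.3158, 0.2712]
tool_rot: [-0.102, 0.995, -0.001, -0.0]
wrist_force: [0.2, 0.2, -0.4]
grip_width: 0.0856
gripper_force: 0.0
```

Run:
```python
from h import *
a=np.mean([grab_frame('top').astype(float) for _ in range(3)],0);b=np.mean([grab_frame('side').astype(float) for _ in range(3)],0)
np.save('pics/topF.npy',a);np.save('pics/sideF.npy',b)
print(state()['ee_pos'],state()['wrist_force'])
b=b.mean(2).round().astype(int)
print('u',list(range(236,286,2)))
for v in range(146,188): print(v,' '.join(map(str,b[v,236:286])))
```

```text
[0.42437215 0.3114839  0.27020072] [ 0.97451589 -0.21433785 -0.71934752]
u [236, 238, 240, 242, 244, 246, 248, 250, 252, 254, 256, 258, 260, 262, 264, 266, 268, 270, 272, 274, 276, 278, 280, 282, 284]
146 84 134 130 128 128 128 129 128 126 124 127 126 127 127 126 124 125 126 125 125 125 124 126 126 125 123 124 125 125 125 125 124 124 124 123 123 122 122 123 124 124 123 124 124 126 130 127 37 46 48
147 85 125 132 130 129 129 128 128 128 128 127 127 126 127 125 124 124 125 126 125 125 124 124 125 126 125 124 123 124 125 124 121 122 124 124 124 123 125 124 124 125 125 123 123 125 129 125 75 55 61
148 73 86 136 132 129 127 128 129 128 129 128 126 125 124 125 125 124 124 125 125 124 123 125 125 124 125 126 128 125 123 121 122 122 123 125 123 122 124 125 125 124 124 123 124 126 126 128 127 90 102
149 76 86 130 130 125 122 128 127 127 127 127 126 124 124 125 126 125 125 125 125 123 125 124 125 124 121 123 124 125 125 125 125 124 124 123 123 123 124 125 126 127 125 126 128 126 124 124 128 130 129
150 77 79 99 122 112 112 120 128 126 126 126 126 124 125 125 125 124 124 125 124 123 124 125 123
[... 6001 characters left out ...]
69 65 65 66 64 71 105 108 106 110 109 33 38
184 107 106 107 109 106 57 56 59 58 62 65 64 63 67 67 68 67 62 64 64 65 66 69 69 68 69 69 70 68 68 69 68 68 67 67 67 68 67 68 67 66 64 61 68 109 105 106 106 72 31
185 107 107 107 109 109 88 53 57 59 62 64 64 64 68 68 68 67 66 65 65 66 67 68 69 68 68 68 67 68 67 67 67 67 67 67 67 66 66 64 64 64 65 62 71 112 107 107 111 112 33
186 110 108 107 106 109 107 60 58 59 62 64 64 64 67 69 68 69 69 70 69 69 69 69 68 67 67 67 68 66 67 67 67 65 64 64 64 64 65 66 65 65 65 64 70 104 111 109 110 109 78
187 111 107 107 106 107 106 78 56 58 61 63 65 64 69 70 68 69 69 69 68 68 67 67 67 67 66 67 67 67 66 64 64 65 65 64 65 64 65 65 65 65 64 63 60 66 102 110 108 112 114
```

Run:
```python
from h import *
np.set_printoptions(precision=4,suppress=True)
b=np.load('pics/sideF.npy').mean(2);B=.058
def cross(cols,lo,hi,th,down,slope=-.275):
    P=[]
    for u in cols:
        m=int(round((u-252)*slope))
        c=b[lo+m:hi+m,u]
        for i in range(len(c)-1):
            if (c[i]>th>=c[i+1]) if down else (c[i]<=th<c[i+1]): P.append((u,lo+m+i+(th-c[i])/(c[i+1]-c[i])));break
    return np.array(P)
e=np.radians(11.3);e=np.array([np.cos(e),np.sin(e)]);n=np.array([-e[1],e[0]])
for nm,P,z in(("flat top near",cross(range(250,277),169,176,88,True),B+.076),("tent bottom near",cross(range(250,268),175,182,88,False),B+.056)):
    vx,vy,x0,y0=cv2.fitLine(P.astype(np.float32),cv2.DIST_HUBER,0,.01,.01).ravel()
    f=lambda u:onz("side",(u,y0+(u-x0)*vy/vx),z)
    q=[f(u) for u in(252,266)];d=q[1]-q[0];print(nm,len(P),"yaw",np.degrees(np.arctan2(d[1],d[0])).round(2),"lateral mm",[round(1000*(k[:2]@n),2) for k in q])
# base wall near top from side0 (unsunk z .125 with B0=.069)
for p in((245,177.25),(247,176.9)): print("base wall near lateral",(1000*onz("side",p,.125)[:2]@n).round(2))
T=np.load('pics/topF.npy');g=T.mean(2).round().astype(int)
c=proj("top",(.56,.044,.13)).astype(int);print(c)
for v in range(178,222): print(v,' '.join(map(str,g[v,214:256])))
```

```text
flat top near 27 yaw 11.49 lateral mm [np.float64(-85.87), np.float64(-85.75)]
tent bottom near 18 yaw 13.4 lateral mm [np.float64(-86.03), np.float64(-84.67)]
base wall near lateral -87.04
base wall near lateral -87.65
[232 196]
178 148 123 78 81 101 94 66 51 59 84 107 126 134 140 144 146 146 145 144 142 139 137 137 136 137 137 136 136 133 98 84 89 89 89 89 89 89 89 89 88 82 81
179 129 100 58 45 60 73 87 106 126 135 140 145 146 147 147 147 147 146 145 142 141 138 135 133 136 137 137 136 134 108 90 88 89 89 89 89 89 89 89 89 86 78
180 73 57 40 42 79 122 136 140 145 147 148 147 147 146 147 147 147 147 146 143 142 135 111 101 125 137 138 137 135 125 92 84 89 89 90 89 90 89 89 89 88 80
181 39 45 62 67 100 136 147 148 148 148 148 148 147 146 147 146 147 147 146 144 141 126 97 87 122 137 139 137 137 134 98 85 89 89 89 90 89 89 89 89 89 83
182 61 86 117 127 134 145 148 149 148 148 148 148 147 146 147 147 148 147 147 145 142 135 104 87 119 135 139 138 137 134 110 91 89 89 89 89 90 89 89 89 90 87
183 123 127 134 136 137 146 149 149 148 148 148 148 147 145 143 144 146 147 147 145 143 140 112 
[... 5382 characters left out ...]
 132 135 140 142 142 141 142 142 142 143 143 142 142 142 141 139 133 121 103 89 80 71
218 95 96 96 96 96 96 95 100 134 145 144 145 145 143 144 146 145 140 140 143 144 143 144 143 143 142 142 141 142 143 143 141 140 136 123 103 88 79 71 82 87 88
219 96 96 96 95 96 95 96 99 129 143 144 145 146 144 144 146 146 146 147 148 146 144 144 143 144 142 142 141 140 141 136 123 104 89 82 86 89 88 88 92 93 94
220 96 96 96 96 96 96 96 98 113 137 145 145 146 145 144 146 146 146 147 148 146 145 145 144 144 141 140 134 121 102 89 82 87 89 89 92 94 93 94 93 90 87
221 96 96 96 96 96 96 96 96 100 135 146 145 146 146 144 145 147 146 147 148 147 145 143 141 136 121 102 88 79 71 82 89 93 94 94 94 93 90 87 83 79 74
```

```bash
python3 -c "
from cell import *;s=state();print(s['t'],abs(s['qvel']).max());print(hand_in())"
```

```text
29.85 0.004948665127901765
the job is handed in; nothing more can be done
None
```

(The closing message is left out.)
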